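# Set the cassette feed's guide roller with a gauge bar

### The arm

A 6-joint arm with a two-finger parallel gripper is mounted at the origin on the work surface. World frame = base frame: x ahead of the robot, y to its left, z up, the work surface at z = 0. Lengths are in m, angles in rad, forces in N, time in s.
With the tool pointing down it reaches from about 0.35 to 0.775 m from the base axis. Payload 5.5 kg.
Tool frame: the origin (TCP) lies at the very end of the fingers, on their centre line; the grasp point (between the pads) lies 19 mm behind it; x points along the fingers, y is the direction in which the jaws open and shut, and the axes are right-handed (so a half turn about x gives the same grasp; the last joint's range is limited). The gripper opens to 85 mm and grips with 20 to 120 N. Pads are 22 mm wide; open, the fingers measure 114 mm over their backs; the gripper's body (76 mm by 85 mm) begins 54 mm behind the grasp point. The pads swing forward as they close: fully open they stand 13 mm farther back than shut.
Start: joints at [-1.37, 0.313, 0.046, 1.304, 0, 1.431], TCP at [0.192, -0.542, 0.231] pointing down, gripper open.
Joint ranges: [-2.76, 2.76], [-0.86, 1.69], [-1.03, 1.26], [-2.2, 2.34], [-1.47, 1.5], [-3.14, 3.14]. Speed limits (rad/s): [2.57, 2.57, 3.14, 3.14, 3.14, 3.14].

### API

Orientations are given as a unit quaternion [w, x, y, z].
In Python, from workcell import env gives the robot as it stands.
- The arm moves only by the tool servo_tool, never from a script. Its argument "increments" is a list of rows, each an object with "offset": the shift along the tool's x, y, z in cm, a list of three; "yaw": the turn about the tool's x in degrees. In form: [{"offset": [x, y, z], "yaw": yaw}, ...]. A call has exactly 8 rows; each row is the pose to reach, as a shift and turn from the pose commanded when the call began, along the tool's axes at that moment; what a row does not reach only later rows make up. A row lasts 1/10 s, in which the tool goes at most 50 mm and 8.59 degrees, less where a joint would pass 70% of its speed; a pose out of reach is approached as far as the arm can. A call with a gripper value outside its range is refused whole. "claw" is the opening, from 0 (shut) to 1 (fully open), set as the call begins (left out, the last holds). The fingers move at their own pace and stop on an object; "force" is the grip in N (left out, the last holds). Time passes only in rows, so rows that repeat a pose let the fingers close, or fill a call up. It gives the time, the measured TCP pose, the force and the opening at its end, in the units of the state.
- env.get_state(): the state, without advancing time (a new reading comes with each control period).
- env.read_camera(name): name is "scene" or "side" or "wrist"; returns (picture, depth): 400x640x3 uint8, red, green, blue; 400x640 float32, m along the optical axis (not along the pixel's ray), 0 where there is no reading.
- env.camera_model(name): a dict with "vertical_fov" (degrees; the focal length in pixels is half the picture's height over the tangent of half this angle, whatever the lens; pixels are square), "cx", "cy" (the principal point, pixels), "D" ([k1, k2, p1, p2, k3] as OpenCV has them; the pictures are not rectified), "world_from_camera" (4x4, takes a point from camera to world coordinates). Camera axes: x right, y up, looking along -z (the intrinsics and any distortion apply to the point x, -y, -z); pixel columns grow to the right and rows downward; lengths in m; the calibration is good to about 2 mm. A picture is of the moment at which its call begins: read the wrist's pose just before it. camera_model takes no time and is no camera call; for the wrist camera it gives the pose at the moment of the call.
- env.hand_in(): hands the job in, once; it reports no verdict.
The state is a dict: "clock": time; "joint_pos": joint angles; "qvel": joint speeds; "tau": joint torques, N m; "tcp_pos": TCP position; "orientation": TCP orientation; "wrist_force": force on the tool from outside, world axes, zero at the start; "ft_torque": the same for the moment, N m; "finger_gap": finger opening in m.
Only numpy, scipy, OpenCV 4.12 (cv2) and the standard library are available. Lean on these libraries where they do the work, as an engineer would, in place of code of your own. Each camera call takes 0.05 s, during which the arm holds its last target.

### The job

Set the guide roller of the filter-cassette feed with the gauge bar: standing on edge on the deck, slide the bar in from the feed end (right, seen from the robot) until it is centred between roller and rail, and let it go. Turn the eccentric hex bolt clockwise until the roller comes up to the bar but leaves it free to slide, with no more than 1.5 mm of play and never jammed; then take the bar by its other end and draw it straight on along the deck, out at the discharge end (left), until it is wholly clear of roller and rail. Put the bar down in the open tray without dropping it, leave the bolt as set, and leave the vial, cassette and screwdriver where they are.

Things in the scene. Friction and masses are not known exactly. Their poses are not given: they have to be found in the camera images.
- deck: Feed deck, fixed: aluminium plate 160 x 320 mm, top 60 mm above the bench. Origin on the bench under mid-track; x away from the robot (yaw within 0.2 rad), y along the track from feed (right) to discharge end (left). Steel guide rail 28 mm high at x -21 to -5 mm, y -23 to 23 mm, ends rounded; low foot behind it to x -41. Other parts only at |x| over 55 mm, up to 24 mm high.
- gap (a point): Point on the deck's top at mid-track, deck x 0, y 0, z 60 mm, same axes as the deck. The rail's working face is at x = -5 mm; the bar lying against it has its middle plane at x = 0. The guide roller faces the rail from +x.
- roller_axis (a point): Top centre of the guide roller: grey plastic, 32 mm in diameter, 1 to 31 mm above the deck, free to spin on the eccentric bolt. Gap to the rail = deck x of this point - 11 mm; the bar is 10 mm thick, so the play is right (0 to 1.5 mm) with this point at deck x 21.0 to 22.5 mm.
- bolt_head (a point): Middle of the eccentric bolt's steel hex head, on its axis (deck x 21.6 mm, y 0): 24 mm across flats, 34 to 52 mm above the deck, this point at 43 mm. Its x axis points to the index nib (white line on the 34 mm washer below the head), the side to which the roller is offset; the flats face 0, 60, 120 ... degrees from it.
- bolt (a joint): Turn of the eccentric bolt, rad, clockwise from above; range -0.3 to 2.9; friction 0.2 N m holds it. The roller sits 4 mm off the bolt's axis: bar play in mm = 0.6 + 4 cos(value). At 0 the nib points along deck +x, away from the rail, gap widest. Starts at -0.1 to 0.7 (play 3.7 to 4.6 mm); at 1.57 the nib points along deck -y and play is 0.6 mm.
- gauge: Gauge bar: plain steel-coloured metal bar 130 mm long (along its x), 10 mm thick (y), 30 mm high (z), with rounded ends, about 0.11 kg, standing on its long edge on the bench to the right of the deck. Origin in the middle of its underside. Both ends are alike.
- tray: Shallow open steel tray on the bench to the left of the deck, fixed: 200 (its x) x 140 (its y) x 20 mm high, walls and floor 4 mm. Origin in the middle of its underside.
- vial: Small amber vial with a black cap, 34 mm in diameter, 75 mm high, standing on the bench; leave alone. Origin under its centre.
- cassette: Round filter cassette, 47 mm in diameter, 19 mm high, on the bench; leave alone. Origin under its centre.
- screwdriver: Black-handled screwdriver, 170 mm long, lying on the bench beyond the deck; leave alone.
- guide_roller: The guide roller itself as a body (see the roller axis point); its origin is on its axis at the deck's top.
Things that resemble listed ones, but are neither listed nor needed, are in the scene too. What is meant by the gauge is not pink, and is the larger of those in its own colour.

How it is judged:
On the way, in this order (a step that is already met when the one before it is completed fails the run):
1. the bar is brought along the deck at the feed end, in line with the gap (y of gauge in the frame of deck between -0.12 and -0.055 m and x of gauge in the frame of deck between -0.01 and 0.012 m and z of gauge in the frame of deck between 0.055 and 0.067 m and angle between the x axis of gauge and the y axis of deck, either way round below 0.2 rad), for 0.1 s.
2. the bar stands centred in the gap and is let go (y of gauge in the frame of deck between -0.02 and 0.02 m and x of gauge in the frame of deck between -0.01 and 0.012 m and z of gauge in the frame of deck between 0.055 and 0.067 m and contact force between the fingers and gauge below 0.2 N), for 0.2 s.
3. with the bar in the gap, the bolt is turned so that the roller leaves it 0 to 1.5 mm of play, and let go (y of gauge in the frame of deck between -0.02 and 0.02 m and x of gauge in the frame of deck between -0.01 and 0.012 m and z of gauge in the frame of deck between 0.055 and 0.067 m and x of roller_axis in the frame of deck between 0.0207 and 0.0225 m and contact force between the fingers and anything else below 0.2 N), for 0.2 s.
4. the bar is drawn on along the deck past the roller at the discharge end, the setting kept (y of gauge in the frame of deck above 0.082 m and x of gauge in the frame of deck between -0.02 and 0.02 m and z of gauge in the frame of deck between 0.054 and 0.068 m and x of roller_axis in the frame of deck between 0.0207 and 0.0225 m).
At the end, for the whole second after the job is handed in: The roller's axis is at deck x 20.7 to 22.5 mm (bar play -0.3 to 1.5 mm, the 0.3 mm allowing for contact give), and the gauge bar lies at rest, released, in the tray (its middle within the tray's walls, resting on the floor) (x of roller_axis in the frame of deck between 0.0207 and 0.0225 m and x of gauge in the frame of tray between -0.095 and 0.095 m and y of gauge in the frame of tray between -0.065 and 0.065 m and z of gauge in the frame of tray below 0.022 m and linear speed of gauge below 0.02 m/s and contact force between the fingers and gauge below 0.2 N); the robot touches nothing.
It fails at once if the bar is jammed: squeezed by the roller with over 40 N (contact force between gauge and guide_roller above 40 N).
It fails at once if the bar is dropped (moving over 0.8 m/s while not held) (linear speed of gauge above 0.8 m/s and contact force between the fingers and gauge below 0.3 N).
It fails at once if the vial, cassette or screwdriver is moved by over 30 mm, or the vial tipped (distance of any of vial, cassette, screwdriver from where it was at the start of the episode above 0.03 m or angle between vial's own z axis and vertical above 0.5 rad).
It also fails if it takes over 64 s, if anything falls off the work surface, if the arm or the gripper's body presses on something with over 40 N, if the wrist force passes 120 N, or if a joint passes its speed limit or range.

## Working session

There is one attempt and no reset: what is moved stays moved. The work goes in short steps, Python scripts to look and compute and a tool call to move; the robot and the scene stay as the last step left them, time stands still between calls to the robot, and variables do not carry over. Pictures are saved under pics/ and viewed, and the job is handed in when it is done.

Besides the shell and the picture viewer there is one more tool, called as name(argument=value, ...) on one line, values as JSON. servo_tool: Moves the arm, as the interface text tells. Its arguments: {"type":"object","properties":{"increments":{"type":"array","items":{"type":"object","properties":{"offset":{"type":"array","items":{"type":"number"}},"yaw":{"type":"number"}}}},"claw":{"type":"number"},"force":{"type":"number"}},"required":["increments"]}

```bash
ls; mkdir -p pics; cat > h.py <<'E'
import numpy as np, cv2
from workcell import env
def snap(name,fn):
    m=env.camera_model(name); p,d=env.read_camera(name)
    cv2.imwrite(f'pics/{fn}.png',cv2.cvtColor(p,cv2.COLOR_RGB2BGR)); np.savez(f'pics/{fn}.npz',p=p,d=d,T=m['world_from_camera'],f=200/np.tan(np.radians(m['vertical_fov'])/2),c=[m['cx'],m['cy']],D=m['D'])
def load(fn):
    return np.load(f'pics/{fn}.npz')
def ray(z,u,v):
    K=np.array([[z['f'],0,z['c'][0]],[0,z['f'],z['c'][1]],[0,0,1.]])
    q=cv2.undistortPoints(np.array([[[u,v]]],float),K,np.array(z['D'],float))[0,0]
    d=np.array([q[0],-q[1],-1.]); T=z['T']; return T[:3,3],T[:3,:3]@d
def at_z(z,u,v,h):
    o,d=ray(z,u,v); return o+d*(h-o[2])/d[2]
def at_d(z,u,v):
    o,d=ray(z,u,v); return o+d*z['d'][int(v),int(u)]
def proj(z,P):
    K=np.array([[z['f'],0,z['c'][0]],[0,z['f'],z['c'][1]],[0,0,1.]])
    T=z['T']; c=(np.asarray(P)-T[:3,3])@T[:3,:3]; c=c*[1,-1,-1]
    return cv2.projectPoints(c.reshape(-1,1,3),np.zeros(3),np.zeros(3),K,np.array(z['D'],float))[0].reshape(-1,2)
E
python3 - <<'E'
from h import *
for n in('scene','side','wrist'): snap(n,n+'0')
s=env.get_state(); print(s)
for n in('scene','side','wrist'):
    m=env.camera_model(n); print(n,m['vertical_fov'],m['D'],np.round(m['world_from_camera'],3).tolist())
E
```

```text
pics
{'clock': 0.15, 'joint_pos': array([-1.36960788e+00,  3.13843969e-01,  4.52518798e-02,  1.30360483e+00,
       -1.02924944e-05,  1.43123376e+00]), 'qvel': array([ 4.70820798e-04, -2.20661744e-03,  4.87023625e-03, -2.51858983e-03,
        2.01934329e-06, -5.17670763e-04]), 'tau': array([ 1.67428450e-03, -4.81066740e+01,  2.98814088e+01,  1.39591552e-02,
       -1.47757878e-04, -1.95117394e-06]), 'tcp_pos': array([ 0.19209389, -0.54156164,  0.23060946]), 'orientation': array([-0.11939681, -0.69684964, -0.12038649,  0.69688742]), 'wrist_force': array([0.1818032 , 0.39595724, 0.15831501]), 'ft_torque': array([ 0.05497348, -0.03270335, -0.01092794]), 'finger_gap': 0.08533553242301757}
scene 44.82403668939416 [-0.13125297  0.          0.          0.          0.        ] [[0.754, -0.374, 0.54, 1.196], [0.657, 0.44, -0.612, -0.739], [-0.009, 0.816, 0.578, 0.776], [0.0, 0.0, 0.0, 1.0]]
side 47.96174616746744 [-0.08898968  0.          0.          0.          0.        ] [[-0.981, 0.099, -0.168, 0.364], [-0.195, -0.566, 0.801, 0.922], [-0.016, 0.819, 0.574, 0.788], [0.0, 0.0, 0.0, 1.0]]
wrist 69.0424838055684 [0.0162209 0.        0.        0.        0.       ] [[0.335, 0.89, 0.309, 0.273], [-0.942, 0.317, 0.107, -0.514], [-0.003, -0.327, 0.945, 0.373], [0.0, 0.0, 0.0, 1.0]]
```

View pics/scene0.png

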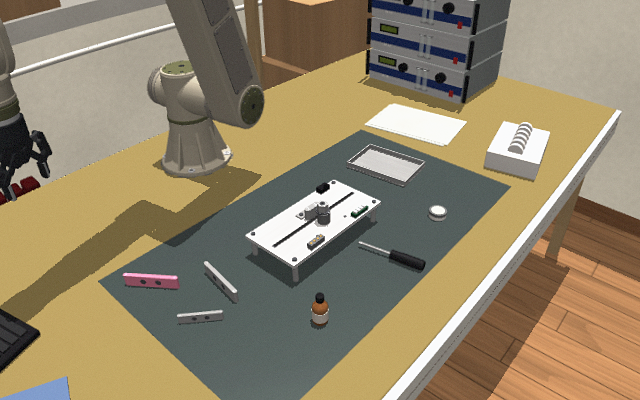

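View pics/side0.png

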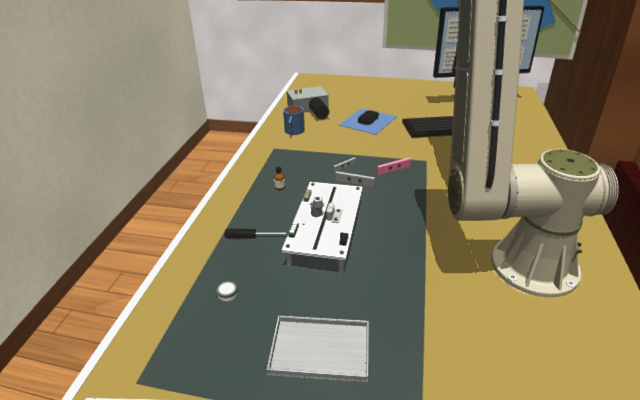

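View pics/wrist0.png

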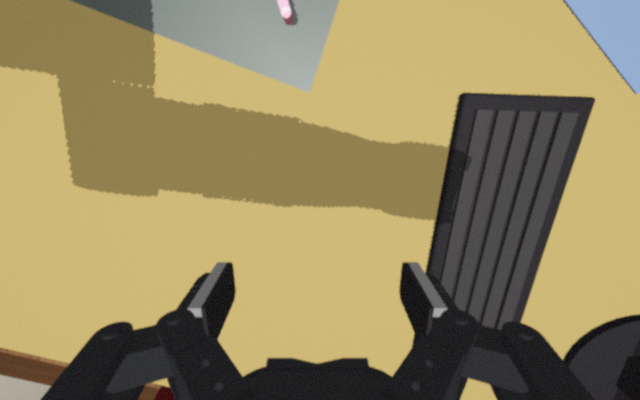

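The scene image shows three bar-like things: a pink one at (150,281), a grey one at (220,281) and a shorter grey one at (200,317). By the description I want the longer grey one at (220,281), so I'll check it in a crop.

```bash
python3 - <<'E'
from h import *
z=load('scene0'); p=z['p'][:,:,::-1]
a=cv2.resize(p[250:340,110:250],None,fx=5,fy=5,interpolation=cv2.INTER_CUBIC); cv2.imwrite('pics/c1.png',a)
a=cv2.resize(p[170:290,235:395],None,fx=5,fy=5,interpolation=cv2.INTER_CUBIC); cv2.imwrite('pics/c2.png',a)
z=load('side0'); p=z['p'][:,:,::-1]
a=cv2.resize(p[145:275,270:430],None,fx=5,fy=4.6,interpolation=cv2.INTER_CUBIC); cv2.imwrite('pics/c3.png',a)
E
```

```text
(no output)
```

View pics/c1.png

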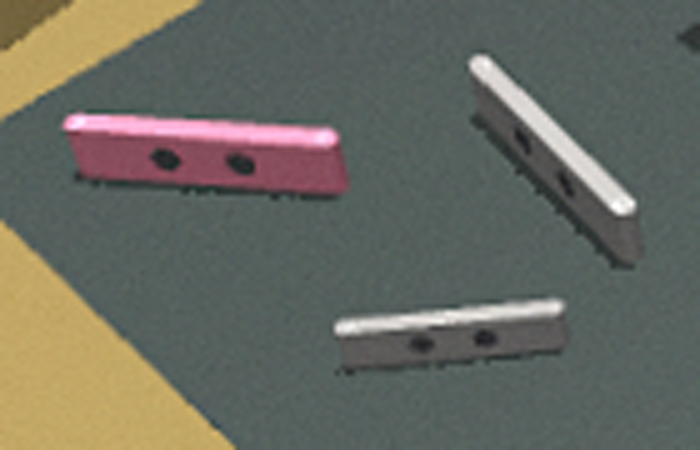

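View pics/c2.png

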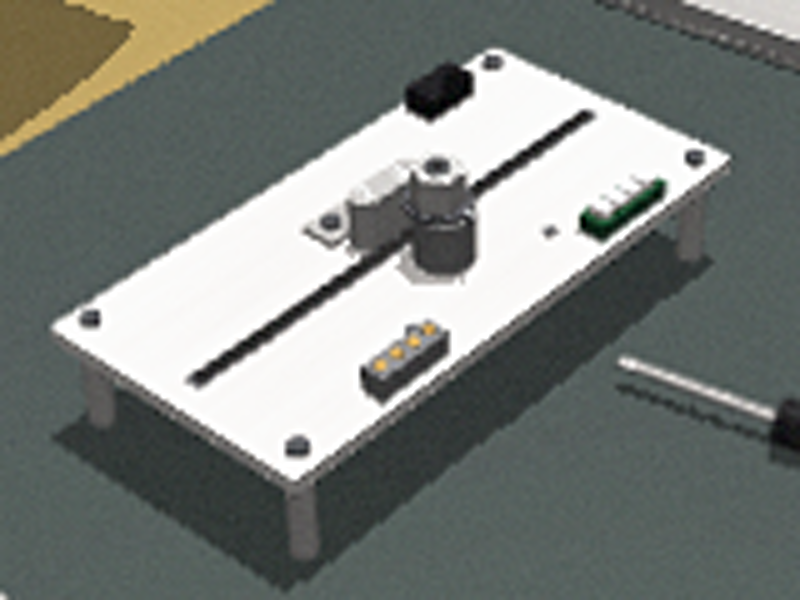

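View pics/c3.png

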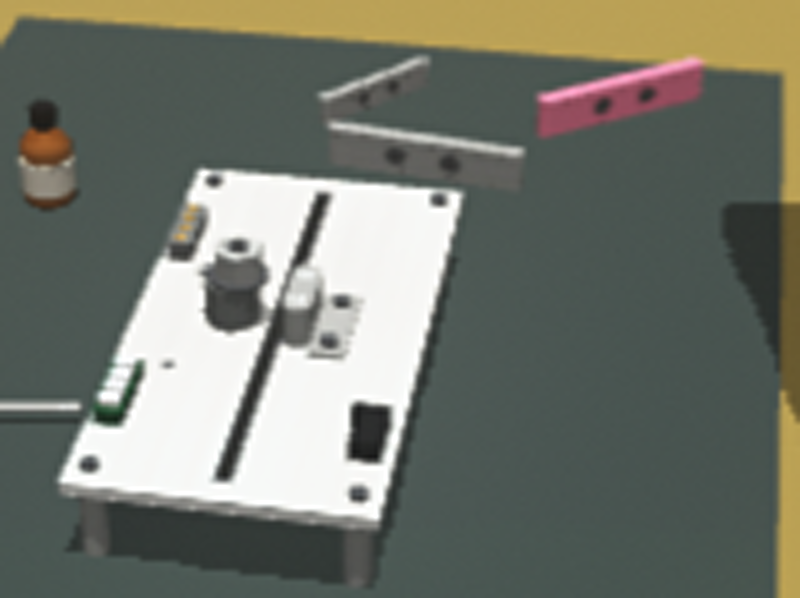

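```bash
python3 - <<'E'
from h import *
z=load('scene0'); s=load('side0')
print('gauge'); G=[at_z(z,206,262.6,.03),at_z(z,235,291.6,.03)];print(G,np.linalg.norm(G[0]-G[1]))
G=[at_z(s,336,172.2,.03),at_z(s,374.6,178,.03)];print(G,np.linalg.norm(G[0]-G[1]))
D=[at_z(z,*q,.06)[:2] for q in[(245.6,235.4),(334,179.6),(381,201.4),(294.2,266.6)]]
print(np.round(D,4),[np.linalg.norm(D[i]-D[i-1]) for i in range(4)],np.mean(D,0))
D=[at_z(s,270+a/5,145+b/4.6,.06)[:2] for a,b in[(463,190),(380,522),(60,485),(198,168)]]
print(np.round(D,4),[np.linalg.norm(D[i]-D[i-1]) for i in range(4)],np.mean(D,0))
for a,t in[((437,167),'bolt'),]: print(at_z(z,235+a[0]/5,170+a[1]/5,.112))
print(at_z(s,270+238/5,145+247/4.6,.112))
# slot: c2 (200,378),(588,117) ; c3 (322,197),(223,478)
print([at_z(z,235+a/5,170+b/5,.06)[:2] for a,b in((200,378),(588,117))])
print([at_z(s,270+a/5,145+b/4.6,.06)[:2] for a,b in((322,197),(223,478))])
# tray
for q in[(346,163),(380,146),(424,161),(392,183)]: print('tray',at_z(z,*q,.02)[:2])
for q in[(280,318),(368,321),(368,378),(268,376)]: print('trayS',at_z(s,*q,.02)[:2])
# depth fits
d=z['d']; pts=[]
for v in range(185,262,1):
  for u in range(250,380,1):
    P=at_d(z,u,v)
    if abs(P[2]-.06)<.004: pts.append(P)
pts=np.array(pts); r=cv2.minAreaRect(pts[:,:2].astype(np.float32)*1000); print(len(pts),r,pts[:,2].mean())
E
```

```text
gauge
[array([ 0.45380203, -0.30509977,  0.03      ]), array([ 0.57413659, -0.32106226,  0.03      ])] 0.12138866087058914
[array([ 0.57364939, -0.31919013,  0.03      ]), array([ 0.44634656, -0.3048233 ,  0.03      ])] 0.12811094863517983
[[ 0.4791 -0.2021]
 [ 0.4818  0.1158]
 [ 0.6395  0.1149]
 [ 0.6391 -0.2045]] [np.float64(0.16002152178599655), np.float64(0.31794259951604975), np.float64(0.15773762897917315), np.float64(0.31934880281937583)] [ 0.55986382 -0.04396382]
[[ 0.4736 -0.2034]
 [ 0.4742  0.1208]
 [ 0.6337  0.1196]
 [ 0.6351 -0.2026]] [np.float64(0.16144373469407844), np.float64(0.324119955500335), np.float64(0.15942632775631627), np.float64(0.32217604442345144)] [ 0.55415534 -0.04141043]
[ 0.57947055 -0.04319724  0.112     ]
[ 0.5762303  -0.04221388  0.112     ]
[array([ 0.55767516, -0.1826985 ]), array([0.56178194, 0.09627663])]
[array([ 0.55493861, -0.18083649]), array([0.5557559 , 0.09970196])]
tray [0.40974241 0.25855418]
tray [0.42611744 0.41297995]
tray [0.58443234 0.42368721]
tray [0.57950762 0.25710487]
trayS [0.59332591 0.29501526]
trayS [0.40255319 0.26853277]
trayS [0.38622903 0.4094313 ]
trayS [0.57759883 0.44086001]
4442 ((557.2994995117188, -43.64064025878906), (323.88250732421875, 164.27557373046875), 89.19580841064453) 0.05973160756531092
```

```bash
cat >> h.py <<'E'
from scipy.spatial.transform import Rotation as Rt
def tcp():
    s=env.get_state(); q=s['orientation']; R=Rt.from_quat([q[1],q[2],q[3],q[0]]).as_matrix()
    return s,s['tcp_pos'],R
def st():
    s,p,R=tcp()
    print('t',round(s['clock'],2),'p',np.round(p,4),'F',np.round(s['wrist_force'],1),'T',np.round(s['ft_torque'],2),'gap',round(s['finger_gap'],4),'q',np.round(s['joint_pos'],3))
    print('x',np.round(R[:,0],4),'y',np.round(R[:,1],4),'z',np.round(R[:,2],4),'yawY',round(np.degrees(np.arctan2(R[1,1],R[0,1])),2))
def off(target):
    s,p,R=tcp(); return np.round(R.T@(np.asarray(target)-p)*100,2)
E
python3 - <<'E'
from h import *
st(); print(off([.512,-.3125,.20]))
E
```

```text
t 0.15 p [ 0.1921 -0.5416  0.2306] F [0.2 0.4 0.2] T [ 0.05 -0.03 -0.01] gap 0.0853 q [-1.37   0.314  0.045  1.304 -0.     1.431]
x [-3.0e-04  1.4e-03 -1.0e+00] y [ 0.3342 -0.9425 -0.0014] z [-9.425e-01 -3.342e-01 -2.000e-04] yawY -70.48
[  3.08 -10.89 -37.81]
```

```bash
python3 - <<'E'
from h import *
print(off([.467,-.307,.16]))
E
```

```text
[  7.09 -12.91 -33.75]
```

servo_tool(increments=[{"offset": [0.9, -1.6, -4.2], "yaw": 3.3}, {"offset": [1.8, -3.2, -8.4], "yaw": 6.6}, {"offset": [2.7, -4.8, -12.6], "yaw": 9.9}, {"offset": [3.6, -6.4, -16.8], "yaw": 13.2}, {"offset": [4.5, -8.0, -21.0], "yaw": 16.5}, {"offset": [5.4, -9.6, -25.2], "yaw": 19.8}, {"offset": [6.3, -11.3, -29.5], "yaw": 23.2}, {"offset": [7.1, -12.9, -33.8], "yaw": 26.5}])

```text
clock: 0.95
tcp_pos: [0.4686, -0.3058, 0.1597]
orientation: [0.044, -0.706, 0.044, 0.706]
wrist_force: [0.3, -1.2, -0.1]
finger_gap: 0.0853
```

```bash
python3 - <<'E'
from h import *
st(); snap('wrist','w1'); st()
E
```

```text
t 0.95 p [ 0.4686 -0.3058  0.1597] F [ 0.3 -1.2 -0.1] T [-0.02 -0.03  0.  ] gap 0.0853 q [-0.722  0.314 -0.13   1.127 -0.     2.544]
x [-4.e-04  2.e-04 -1.e+00] y [-1.239e-01 -9.923e-01 -1.000e-04] z [-9.923e-01  1.239e-01  4.000e-04] yawY -97.12
t 1.0 p [ 0.4726 -0.3009  0.1583] F [ 3.   2.3 -0.7] T [ 0.17 -0.21  0.01] gap 0.0856 q [-0.713  0.317 -0.13   1.125  0.004  2.55 ]
x [ 0.0017  0.0043 -1.    ] y [-0.1204 -0.9927 -0.0044] z [-0.9927  0.1204 -0.0012] yawY -96.92
```

View pics/w1.png

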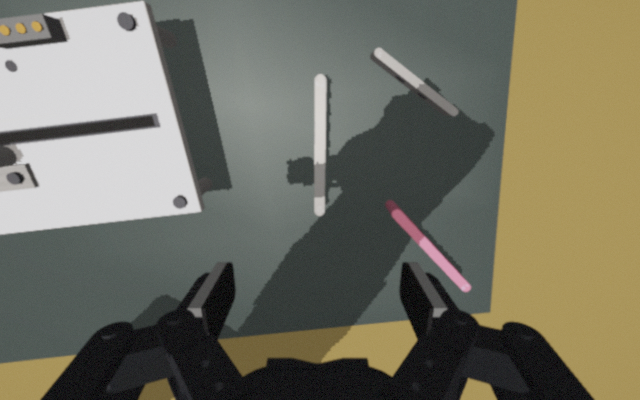

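The gauge bar stands upright in the middle of the wrist picture, its ends at (320,74) and (319.5,214). The deck's right end is at upper left.

```bash
python3 - <<'E'
from h import *
z=load('w1'); A=at_z(z,320.3,74,.03);B=at_z(z,319.5,215,.03); print(A,B,np.linalg.norm(A-B),(A+B)/2,np.degrees(np.arctan2(*(A-B)[1::-1])))
C=[at_z(z,*q,.06) for q in((147,1),(201,212))]; print(C,np.linalg.norm(C[0]-C[1]))
print('slot',[at_z(z,*q,.06) for q in((158,121),(0,136))])
s=load('wrist0')
print(np.array(z['T']))
st(); c=(A+B)/2; u=(A-B)/np.linalg.norm(A-B); t=c-.045*u; t[2]=.005; print(t,off(t))
E
```

```text
[ 0.57622676 -0.32209468  0.03      ] [ 0.44796693 -0.30586099  0.03      ] 0.12928309092275353 [ 0.51209684 -0.31397783  0.03      ] -7.213502961605457
[array([ 0.63455119, -0.20623308,  0.06      ]), array([ 0.47534686, -0.20301351,  0.06      ])] 0.15923687673599946
slot [array([ 0.55527855, -0.18887883,  0.06      ]), array([ 0.55860619, -0.06100389,  0.06      ])]
[[-0.12316945  0.93759639  0.32518041  0.55337037]
 [-0.99238445 -0.11585886 -0.04183092 -0.31683821]
 [-0.00154549 -0.32785627  0.94472635  0.30203175]
 [ 0.          0.          0.          1.        ]]
t 1.0 p [ 0.4726 -0.3009  0.1583] F [ 3.   2.3 -0.7] T [ 0.17 -0.21  0.01] gap 0.0856 q [-0.713  0.317 -0.13   1.125  0.004  2.55 ]
x [ 0.0017  0.0043 -1.    ] y [-0.1204 -0.9927 -0.0044] z [-0.9927  0.1204 -0.0012] yawY -96.92
[ 0.46745301 -0.30832732  0.005     ] [15.33  0.87  0.44]
```

servo_tool(increments=[{"offset": [3, 0.12, -0.06], "yaw": 0.2}, {"offset": [6, 0.12, -0.06], "yaw": 0.2}, {"offset": [9, 0.12, -0.06], "yaw": 0.2}, {"offset": [11, 0.12, -0.06], "yaw": 0.2}, {"offset": [13, 0.12, -0.06], "yaw": 0.2}, {"offset": [14.5, 0.12, -0.06], "yaw": 0.2}, {"offset": [15.3, 0.12, -0.06], "yaw": 0.2}, {"offset": [15.5, 0.12, -0.06], "yaw": 0.2}], claw=0.6)

```text
clock: 1.8
tcp_pos: [0.4673, -0.3082, 0.0042]
orientation: [0.045, -0.705, 0.044, 0.706]
wrist_force: [0.5, 0.7, 0.3]
finger_gap: 0.0512
```

```bash
python3 - <<'E'
from h import *
snap('wrist','w2'); st()
E
```

```text
t 1.85 p [ 0.4677 -0.3085  0.0048] F [ 0.1 -0.2 -0.1] T [-0.06 -0.03 -0.02] gap 0.0512 q [-0.726  0.456 -0.338  0.777 -0.     2.54 ]
x [-8.e-04  6.e-04 -1.e+00] y [-1.249e-01 -9.922e-01 -5.000e-04] z [-9.922e-01  1.249e-01  9.000e-04] yawY -97.17
```

View pics/w2.png

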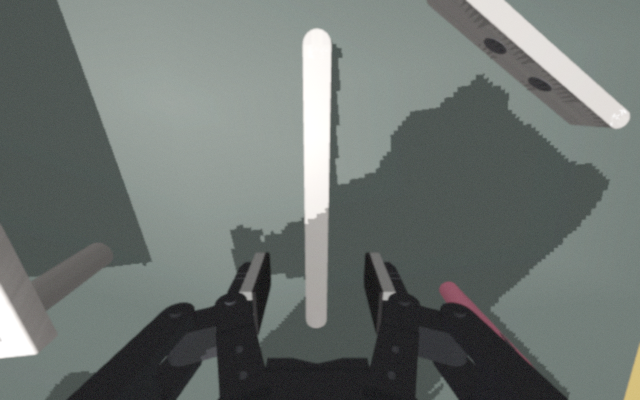

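The bar is centred between the open fingers in the wrist picture (x about 316, near end at row 326). I'll close on it, then lift.

servo_tool(increments=[{"offset": [0, 0, 0], "yaw": 0}, {"offset": [0, 0, 0], "yaw": 0}, {"offset": [0, 0, 0], "yaw": 0}, {"offset": [0, 0, 0], "yaw": 0}, {"offset": [0, 0, 0], "yaw": 0}, {"offset": [-1, 0, 0], "yaw": 0}, {"offset": [-4, 0, 0], "yaw": 0}, {"offset": [-8, 0, 0], "yaw": 0}], claw=0, force=60)

```text
clock: 2.65
tcp_pos: [0.4663, -0.3072, 0.0844]
orientation: [0.045, -0.704, 0.043, 0.707]
wrist_force: [0.1, -0.9, -0.6]
finger_gap: 0.0089
```

```bash
python3 - <<'E'
from h import *
st()
E
```

```text
t 2.65 p [ 0.4663 -0.3072  0.0844] F [ 0.1 -0.9 -0.6] T [-0.1  0.   0. ] gap 0.0089 q [-0.726  0.372 -0.243  0.961 -0.     2.541]
x [-0.0042  0.0035 -1.    ] y [-0.125  -0.9922 -0.003 ] z [-0.9921  0.125   0.0046] yawY -97.18
```

servo_tool(increments=[{"offset": [-2, 0, 0], "yaw": -8}, {"offset": [-4.5, -1, -0.5], "yaw": -16}, {"offset": [-4.5, -3, -1.7], "yaw": -24}, {"offset": [-4.5, -5, -2.8], "yaw": -32}, {"offset": [-4.5, -7, -4], "yaw": -40}, {"offset": [-4.5, -9, -5], "yaw": -48}, {"offset": [-4.5, -11.5, -6.4], "yaw": -56}, {"offset": [-4.5, -13.1, -7.4], "yaw": -64}])

```text
clock: 3.45
tcp_pos: [0.5582, -0.1864, 0.1305]
orientation: [-0.338, -0.621, -0.339, 0.621]
wrist_force: [-1.0, 0.2, -1.5]
finger_gap: 0.0085
```

servo_tool(increments=[{"offset": [0, 0, 0], "yaw": -8}, {"offset": [0, 0, 0], "yaw": -16}, {"offset": [0, 0, 0], "yaw": -23}, {"offset": [0, 0, 0], "yaw": -29}, {"offset": [0, 0, 0], "yaw": -33}, {"offset": [0, 0, 0], "yaw": -33}, {"offset": [0, 0, 0], "yaw": -33}, {"offset": [0, 0, 0], "yaw": -33}])

```text
clock: 4.25
tcp_pos: [0.5577, -0.188, 0.1304]
orientation: [-0.499, -0.501, -0.499, 0.501]
wrist_force: [-0.5, 0.3, -0.7]
finger_gap: 0.0091
```

```bash
python3 - <<'E'
from h import *
st();snap('wrist','w3'); st(); snap('scene','s3'); snap('side','d3')
E
```

```text
t 4.25 p [ 0.5577 -0.188   0.1304] F [-0.5  0.3 -0.7] T [-0.01  0.02 -0.01] gap 0.0091 q [-0.461  0.386 -0.101  1.084 -0.     1.114]
x [-1.e-04 -1.e-04 -1.e+00] y [ 1.0e+00 -4.3e-03 -1.0e-04] z [-4.3e-03 -1.0e+00  1.0e-04] yawY -0.25
t 4.3 p [ 0.5578 -0.188   0.1304] F [ 0.1 -1.9 -1.6] T [-0.07  0.05  0.05] gap 0.0087 q [-0.461  0.386 -0.101  1.084 -0.     1.114]
x [-1.e-04 -1.e-04 -1.e+00] y [ 1.e+00 -4.e-03 -1.e-04] z [-4.e-03 -1.e+00  1.e-04] yawY -0.23
```

View pics/w3.png

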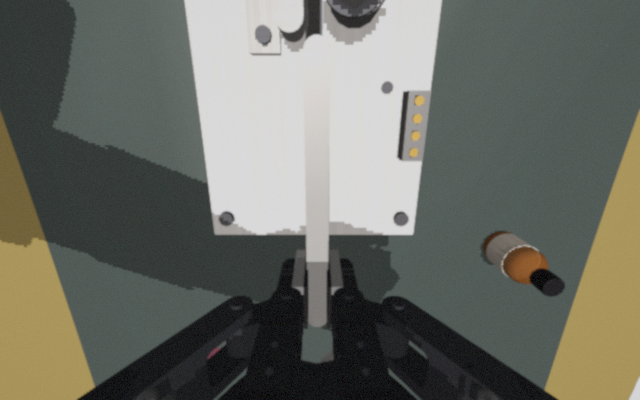

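View pics/d3.png

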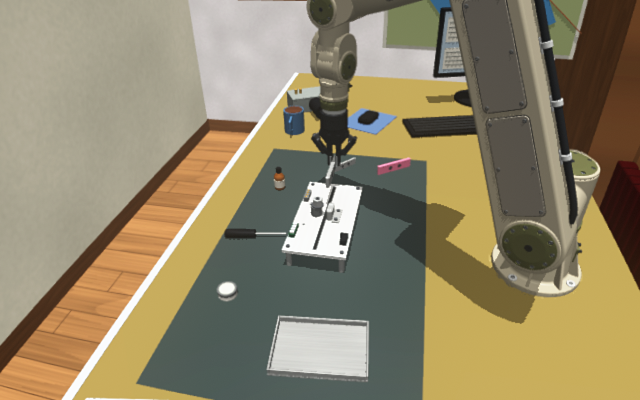

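```bash
python3 - <<'E'
from h import *
z=load('w3'); 
for n,q in dict(L0=(187,1),L1=(213,234),R0=(442,1),R1=(414.5,234),sL=(226,217.5),sR=(401,217.5)).items(): print(n,at_z(z,*q,.06).round(4))
print('rail edge', at_z(z,301,2,.088).round(4), at_z(z,304,20,.088).round(4))
print('bar',at_z(z,317.5,36,.155).round(4),at_z(z,317,325,.155).round(4))
a=cv2.resize(z['p'][0:80,220:420,::-1],None,fx=4,fy=4,interpolation=cv2.INTER_CUBIC); cv2.imwrite('pics/c4.png',a)
E
```

```text
L0 [ 0.4788 -0.0443  0.06  ]
L1 [ 0.4754 -0.2024  0.06  ]
R0 [ 0.6365 -0.0448  0.06  ]
R1 [ 0.6367 -0.203   0.06  ]
sL [ 0.4873 -0.1883  0.06  ]
sR [ 0.6247 -0.1887  0.06  ]
rail edge [ 0.5506 -0.0525  0.088 ] [ 0.552  -0.0608  0.088 ]
bar [ 0.5593 -0.0814  0.155 ] [ 0.5587 -0.2084  0.155 ]
```

View pics/c4.png

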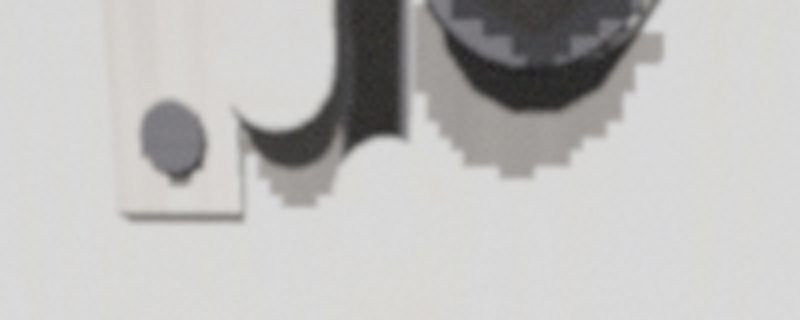

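servo_tool(increments=[{"offset": [2, 0, 0], "yaw": 0.4}, {"offset": [4, 0, 0], "yaw": 0.4}, {"offset": [5.4, 0, 0], "yaw": 0.4}, {"offset": [6.1, 0, 0], "yaw": 0.4}, {"offset": [6.4, 0, 0], "yaw": 0.4}, {"offset": [6.4, 0, 0], "yaw": 0.4}, {"offset": [6.4, 0, 0], "yaw": 0.4}, {"offset": [6.4, 0, 0], "yaw": 0.4}])

```text
clock: 5.2
tcp_pos: [0.5584, -0.1883, 0.0669]
orientation: [0.498, 0.503, 0.497, -0.502]
wrist_force: [0.7, 0.3, -0.6]
finger_gap: 0.0088
```

```bash
python3 - <<'E'
from h import *
st();snap('wrist','w4'); st()
z=load('w4');a=cv2.resize(z['p'][0:150,220:420,::-1],None,fx=4,fy=4,interpolation=cv2.INTER_CUBIC); cv2.imwrite('pics/c5.png',a)
E
```

```text
t 5.2 p [ 0.5584 -0.1883  0.0669] F [ 0.7  0.3 -0.6] T [-0.06 -0.01 -0.  ] gap 0.0088 q [-0.461  0.436 -0.191  0.942 -0.     1.12 ]
x [ 1.2e-03 -7.0e-04 -1.0e+00] y [ 0.9999 -0.0101  0.0012] z [-1.010e-02 -9.999e-01  6.000e-04] yawY -0.58
t 5.25 p [ 0.5583 -0.1882  0.0668] F [-0.5 -0.4 -1.6] T [-0.04  0.04 -0.05] gap 0.0089 q [-0.461  0.436 -0.192  0.942 -0.     1.12 ]
x [ 9.e-04 -6.e-04 -1.e+00] y [ 9.999e-01 -1.010e-02  9.000e-04] z [-1.010e-02 -9.999e-01  6.000e-04] yawY -0.58
```

View pics/w4.png

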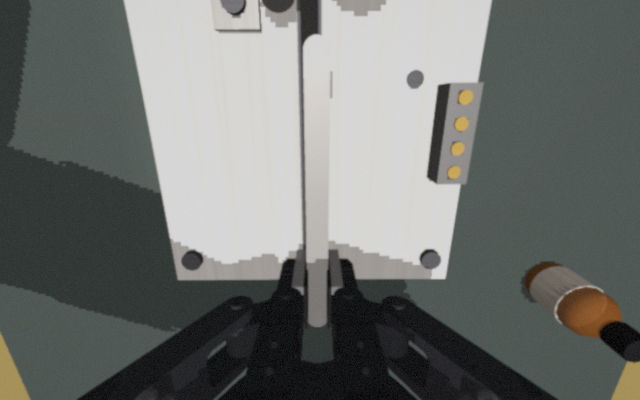

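View pics/c5.png

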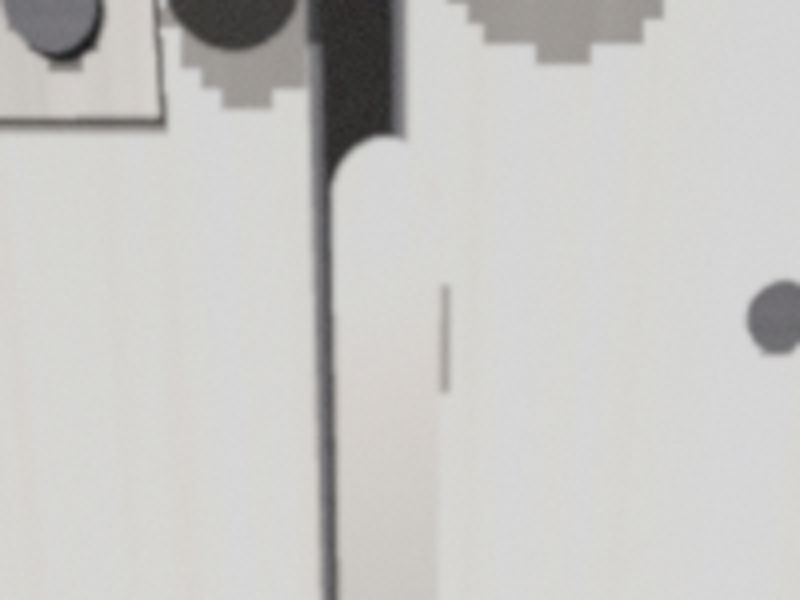

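```bash
python3 - <<'E'
from h import *
z=load('w4')
for n,q in dict(slotL=(297.5,8),slotR=(320.8,8),L0=(128,10),L1=(177,278),R0=(488,10),R1=(446.5,278)).items(): print(n,at_z(z,*q,.06).round(4))
for n,q in dict(barL=(302.8,50),barR=(328.7,50),barL2=(305,150),barR2=(329,150)).items(): print(n,at_z(z,*q,.092).round(4))
print('railR top?',at_z(z,220+295/4,0,.06).round(4))
E
```

```text
slotL [ 0.552  -0.0649  0.06  ]
slotR [ 0.5622 -0.065   0.06  ]
L0 [ 0.4781 -0.0654  0.06  ]
L1 [ 0.4764 -0.2012  0.06  ]
R0 [ 0.6352 -0.0668  0.06  ]
R1 [ 0.636  -0.2029  0.06  ]
barL [ 0.5552 -0.0861  0.092 ]
barR [ 0.5645 -0.0862  0.092 ]
barL2 [ 0.5552 -0.1218  0.092 ]
barR2 [ 0.5648 -0.1219  0.092 ]
railR top? [ 0.5505 -0.0619  0.06  ]
```

servo_tool(increments=[{"offset": [0.05, -0.09, 0], "yaw": 0}, {"offset": [0.1, -0.09, 0], "yaw": 0}, {"offset": [0.1, -0.09, -0.5], "yaw": 0}, {"offset": [0.1, -0.1, -1.3], "yaw": 0}, {"offset": [0.1, -0.1, -2.2], "yaw": 0}, {"offset": [0.1, -0.1, -3.1], "yaw": 0}, {"offset": [0.1, -0.11, -3.8], "yaw": 0}, {"offset": [0.1, -0.11, -4], "yaw": 0}])

```text
clock: 6.05
tcp_pos: [0.558, -0.1479, 0.0663]
orientation: [-0.499, -0.502, -0.497, 0.502]
wrist_force: [-0.4, -4.8, 5.1]
finger_gap: 0.009
```

```bash
python3 - <<'E'
from h import *
st();snap('wrist','w5'); st()
z=load('w5');a=cv2.resize(z['p'][0:150,220:420,::-1],None,fx=4,fy=4,interpolation=cv2.INTER_CUBIC); cv2.imwrite('pics/c6.png',a)
E
```

```text
t 6.05 p [ 0.558  -0.1479  0.0663] F [-0.4 -4.8  5.1] T [-0.74  0.01  0.01] gap 0.009 q [-3.980e-01  4.150e-01 -2.260e-01  9.260e-01 -1.000e-03  1.183e+00]
x [ 0.0019 -0.0022 -1.    ] y [ 1.     -0.0095  0.0019] z [-0.0096 -1.      0.0022] yawY -0.55
t 6.1 p [ 0.558  -0.1477  0.0663] F [ 0.3 -2.6  5. ] T [-0.39  0.08 -0.04] gap 0.0086 q [-3.970e-01  4.150e-01 -2.260e-01  9.270e-01 -1.000e-03  1.183e+00]
x [ 0.0019 -0.0018 -1.    ] y [ 1.     -0.0094  0.0019] z [-0.0094 -1.      0.0018] yawY -0.54
```

View pics/c6.png

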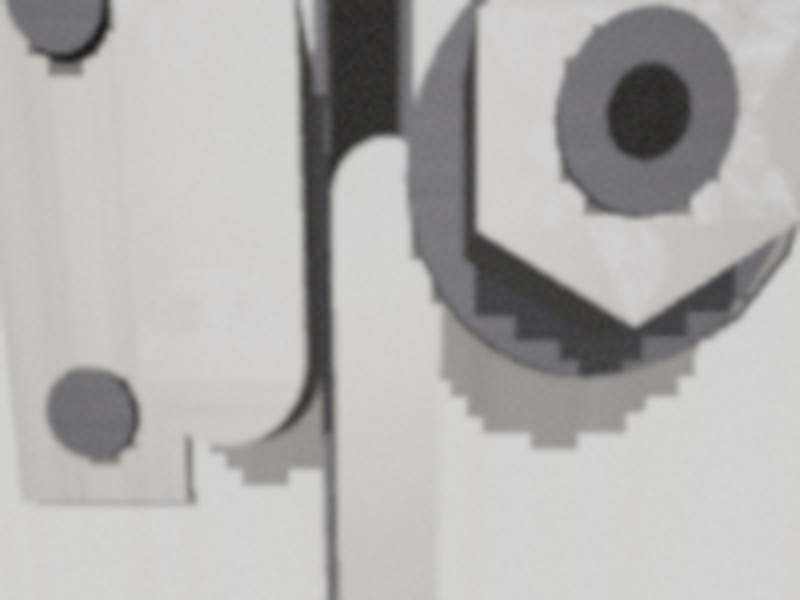

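servo_tool(increments=[{"offset": [-0.03, 0, -0.5], "yaw": 0}, {"offset": [-0.03, 0, -1.3], "yaw": 0}, {"offset": [-0.03, -0.01, -2.2], "yaw": 0}, {"offset": [-0.03, -0.01, -3.1], "yaw": 0}, {"offset": [-0.03, -0.01, -4.0], "yaw": 0}, {"offset": [-0.03, -0.02, -5.0], "yaw": 0}, {"offset": [-0.03, -0.02, -5.8], "yaw": 0}, {"offset": [-0.03, -0.02, -6.2], "yaw": 0}])

```text
clock: 6.9
tcp_pos: [0.558, -0.0856, 0.0663]
orientation: [-0.498, -0.502, -0.497, 0.503]
wrist_force: [-0.1, -5.4, 5.7]
finger_gap: 0.0089
```

```bash
python3 - <<'E'
from h import *
st();snap('wrist','w6'); st()
z=load('w6');a=cv2.resize(z['p'][0:200,180:450,::-1],None,fx=2.9,fy=2.9,interpolation=cv2.INTER_CUBIC); cv2.imwrite('pics/c7.png',a)
E
```

```text
t 6.9 p [ 0.558  -0.0856  0.0663] F [-0.1 -5.4  5.7] T [-0.85  0.03  0.02] gap 0.0089 q [-2.940e-01  3.950e-01 -2.590e-01  9.160e-01 -1.000e-03  1.287e+00]
x [ 0.0012 -0.0017 -1.    ] y [ 1.     -0.0096  0.0012] z [-0.0096 -1.      0.0017] yawY -0.55
t 6.95 p [ 0.558  -0.0851  0.0663] F [ 0.1 -2.8  6.3] T [-0.42 -0.06 -0.05] gap 0.0087 q [-2.930e-01  3.940e-01 -2.590e-01  9.160e-01 -1.000e-03  1.287e+00]
x [ 0.0012 -0.001  -1.    ] y [ 1.     -0.0093  0.0012] z [-0.0093 -1.      0.001 ] yawY -0.53
```

View pics/c7.png

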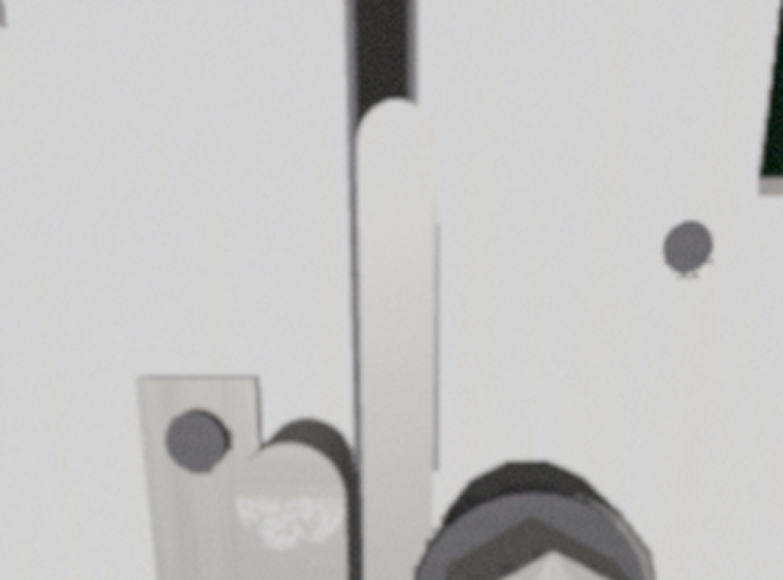

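```bash
python3 - <<'E'
from h import *
z=load('w6')
f=at_z(z,180+397/2.9,97/2.9,.0905); print('front',f, 'centre y',f[1]-.065)
print('rail end',at_z(z,180+303/2.9,443/2.9,.088), at_z(z,180+345/2.9,540/2.9,.088))
print('bar L/R',at_z(z,180+360/2.9,540/2.9,.0905),at_z(z,180+432/2.9,540/2.9,.0905),at_z(z,180+357/2.9,250/2.9,.0905),at_z(z,180+435/2.9,250/2.9,.0905))
E
```

```text
front [0.55990175 0.02182175 0.0905    ] centre y -0.043178247930277726
rail end [ 0.54612759 -0.02066678  0.088     ] [ 0.55168916 -0.03503588  0.088     ]
bar L/R [ 0.55402868 -0.03435956  0.0905    ] [ 0.56447397 -0.03445559  0.0905    ] [0.5545617  0.00456986 0.0905    ] [0.56467193 0.00448093 0.0905    ]
```

servo_tool(increments=[{"offset": [-0.03, -0.02, 0], "yaw": 0}, {"offset": [-0.05, -0.05, 0], "yaw": 0}, {"offset": [-0.05, -0.08, 0], "yaw": 0}, {"offset": [-0.05, -0.11, 0], "yaw": 0}, {"offset": [-0.05, -0.14, 0], "yaw": 0}, {"offset": [-0.05, -0.16, 0], "yaw": 0}, {"offset": [-0.05, -0.18, 0], "yaw": 0}, {"offset": [-0.05, -0.18, 0], "yaw": 0}])

```text
clock: 7.75
tcp_pos: [0.5561, -0.0856, 0.0663]
orientation: [0.498, 0.503, 0.497, -0.502]
wrist_force: [3.0, 2.8, 5.0]
finger_gap: 0.0087
```

```bash
python3 - <<'E'
from h import *
st()
E
```

```text
t 7.75 p [ 0.5561 -0.0856  0.0663] F [3.  2.8 5. ] T [ 0.42 -0.62 -0.03] gap 0.0087 q [-2.960e-01  3.920e-01 -2.630e-01  9.150e-01  1.000e-03  1.285e+00]
x [ 8.e-04  6.e-04 -1.e+00] y [ 1.0e+00 -9.9e-03  8.0e-04] z [-9.9e-03 -1.0e+00 -6.0e-04] yawY -0.57
```

servo_tool(increments=[{"offset": [-0.02, -0.02, 0], "yaw": 0}, {"offset": [-0.03, -0.03, 0], "yaw": 0}, {"offset": [-0.04, -0.04, 0], "yaw": 0}, {"offset": [-0.04, -0.04, 0], "yaw": 0}, {"offset": [-0.04, -0.04, 0], "yaw": 0}, {"offset": [-0.04, -0.04, 0], "yaw": 0}, {"offset": [-0.04, -0.04, 0], "yaw": 0}, {"offset": [-0.04, -0.04, 0], "yaw": 0}])

```text
clock: 8.55
tcp_pos: [0.5553, -0.0859, 0.0663]
orientation: [-0.497, -0.502, -0.498, 0.503]
wrist_force: [3.6, 1.1, 1.4]
finger_gap: 0.009
```

```bash
python3 - <<'E'
from h import *
st()
E
```

```text
t 8.55 p [ 0.5553 -0.0859  0.0663] F [3.6 1.1 1.4] T [ 0.39 -0.71 -0.1 ] gap 0.009 q [-0.296  0.391 -0.264  0.916  0.     1.285]
x [-2.e-04  1.e-04 -1.e+00] y [ 9.999e-01 -1.000e-02 -2.000e-04] z [-1.000e-02 -9.999e-01 -1.000e-04] yawY -0.57
```

servo_tool(increments=[{"offset": [0, -0.02, 0], "yaw": 0}, {"offset": [0, -0.04, 0], "yaw": 0}, {"offset": [0, -0.05, 0], "yaw": 0}, {"offset": [0, -0.05, 0], "yaw": 0}, {"offset": [0, -0.05, 0], "yaw": 0}, {"offset": [0, -0.05, 0], "yaw": 0}, {"offset": [0, -0.05, 0], "yaw": 0}, {"offset": [0, -0.05, 0], "yaw": 0}])

```text
clock: 9.35
tcp_pos: [0.5553, -0.0859, 0.0663]
orientation: [0.498, 0.503, 0.497, -0.502]
wrist_force: [4.6, 1.9, -0.3]
finger_gap: 0.0085
```

```bash
python3 - <<'E'
from h import *
st();snap('wrist','w7')
z=load('w7');a=cv2.resize(z['p'][100:200,240:360,::-1],None,fx=6,fy=6,interpolation=cv2.INTER_CUBIC); cv2.imwrite('pics/c8.png',a)
E
```

```text
t 9.35 p [ 0.5553 -0.0859  0.0663] F [ 4.6  1.9 -0.3] T [ 0.45 -1.04 -0.13] gap 0.0085 q [-0.296  0.391 -0.265  0.914  0.     1.284]
x [ 7.e-04  1.e-04 -1.e+00] y [ 1.0e+00 -9.9e-03  7.0e-04] z [-9.9e-03 -1.0e+00 -1.0e-04] yawY -0.57
```

View pics/c8.png

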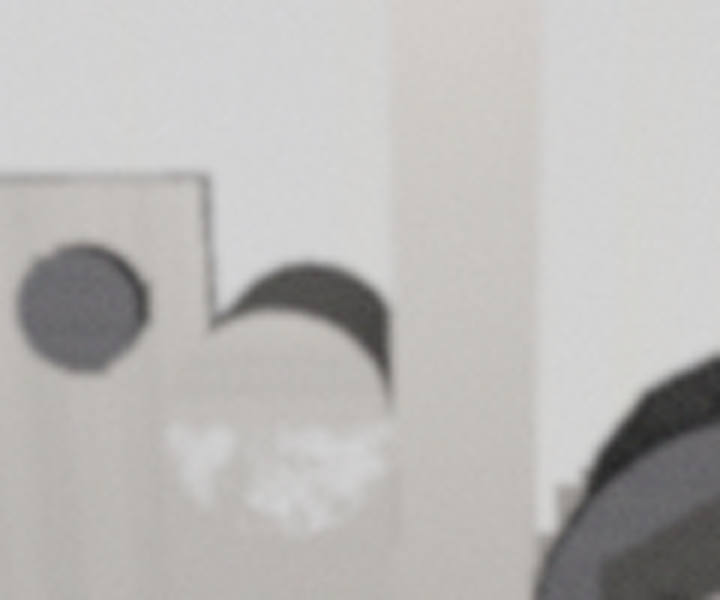

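servo_tool(increments=[{"offset": [0, 0.04, 0], "yaw": 0}, {"offset": [0, 0.08, 0], "yaw": 0}, {"offset": [0, 0.09, 0], "yaw": 0}, {"offset": [0, 0.09, 0], "yaw": 0}, {"offset": [0, 0.09, 0], "yaw": 0}, {"offset": [0, 0.09, 0], "yaw": 0}, {"offset": [0, 0.09, 0], "yaw": 0}, {"offset": [0, 0.09, 0], "yaw": 0}])

```text
clock: 10.2
tcp_pos: [0.5553, -0.0859, 0.0663]
orientation: [-0.497, -0.502, -0.498, 0.503]
wrist_force: [0.4, 1.7, 0.7]
finger_gap: 0.0089
```

servo_tool(increments=[{"offset": [0, 0, 0], "yaw": 0}, {"offset": [0, 0, 0], "yaw": 0}, {"offset": [0, 0, 0], "yaw": 0}, {"offset": [0, 0, 0], "yaw": 0}, {"offset": [0, 0, 0], "yaw": 0}, {"offset": [0, 0, 0], "yaw": 0}, {"offset": [0, 0, 0], "yaw": 0}, {"offset": [0, 0, 0], "yaw": 0}], claw=0.35)

```text
clock: 11.0
tcp_pos: [0.5558, -0.0859, 0.0665]
orientation: [-0.498, -0.502, -0.497, 0.503]
wrist_force: [0.5, 0.1, -0.3]
finger_gap: 0.0297
```

```bash
python3 - <<'E'
from h import *
st();snap('wrist','w8')
E
```

```text
t 11.0 p [ 0.5558 -0.0859  0.0665] F [ 0.5  0.1 -0.3] T [ 0.05 -0.04 -0.  ] gap 0.0297 q [-0.296  0.392 -0.263  0.916 -0.     1.285]
x [-0.e+00 -1.e-04 -1.e+00] y [ 0.9999 -0.01   -0.    ] z [-1.000e-02 -9.999e-01  1.000e-04] yawY -0.57
```

View pics/w8.png

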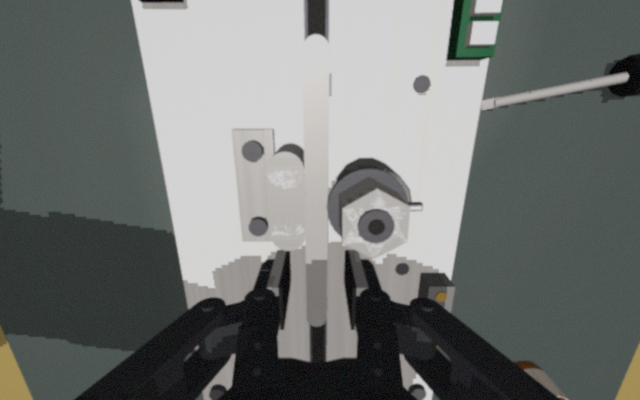

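```bash
python3 - <<'E'
from h import *
z=load('w8')
b=at_z(z,376,225,.112); n=at_z(z,421,206.5,.093); print(b,n,np.degrees(np.arctan2(n[1]-b[1],n[0]-b[0])))
a=cv2.resize(z['p'][140:280,300:440,::-1],None,fx=5,fy=4.2,interpolation=cv2.INTER_CUBIC); cv2.imwrite('pics/c9.png',a)
E
```

```text
[ 0.57846661 -0.04361882  0.112     ] [ 0.6010374  -0.04346619  0.093     ] 0.38744013884673606
```

View pics/c9.png

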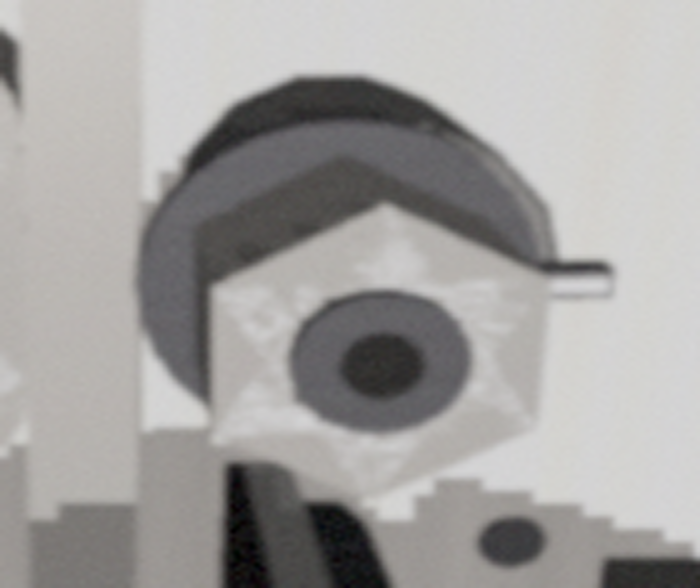

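```bash
python3 - <<'E'
from h import *
z=load('w8')
V=[(212,285),(385,203),(548,270),(537,430),(365,500),(215,440)]
P=np.array([at_z(z,300+a/5,140+b/4.2,.112)[:2] for a,b in V]); c=P.mean(0); print(c,P-c)
d=P-c; print(np.degrees(np.arctan2(d[:,1],d[:,0])), np.linalg.norm(d,axis=1))
E
```

```text
[ 0.57821709 -0.04370571] [[-1.20038966e-02  6.77696329e-03]
 [-1.86031930e-04  1.38403405e-02]
 [ 1.16054109e-02  7.89633084e-03]
 [ 1.21898167e-02 -6.96125738e-03]
 [-9.93096024e-05 -1.38117115e-02]
 [-1.15059895e-02 -7.74066568e-03]]
[ 150.55250797   90.7700824    34.23140218  -29.72945785  -90.41196365
 -146.06926753] [0.0137848  0.01384159 0.01403701 0.01403748 0.01381207 0.01386743]
```

servo_tool(increments=[{"offset": [-1.5, 0, 0], "yaw": 0}, {"offset": [-4.5, 0, 0], "yaw": 0}, {"offset": [-7.4, 0, 0], "yaw": 0}, {"offset": [-7.4, 0.7, -1.4], "yaw": -0.7}, {"offset": [-7.4, 1.4, -2.8], "yaw": -1.4}, {"offset": [-7.4, 2.08, -4.26], "yaw": -2.1}, {"offset": [-7.4, 2.08, -4.26], "yaw": -2.1}, {"offset": [-7.4, 2.08, -4.26], "yaw": -2.1}], claw=0.55)

```text
clock: 11.85
tcp_pos: [0.5765, -0.0424, 0.1392]
orientation: [0.506, 0.492, 0.508, -0.493]
wrist_force: [0.3, -0.3, -1.3]
finger_gap: 0.047
```

```bash
python3 - <<'E'
from h import *
snap('wrist','w9');st()
E
```

```text
t 11.9 p [ 0.5764 -0.0429  0.1393] F [ 0.3 -0.1  0.3] T [-0.01 -0.08 -0.  ] gap 0.0469 q [-0.213  0.362 -0.113  1.098 -0.     1.33 ]
x [-0.0021  0.     -1.    ] y [ 0.9996  0.0276 -0.0021] z [ 2.760e-02 -9.996e-01 -1.000e-04] yawY 1.58
```

View pics/w9.png

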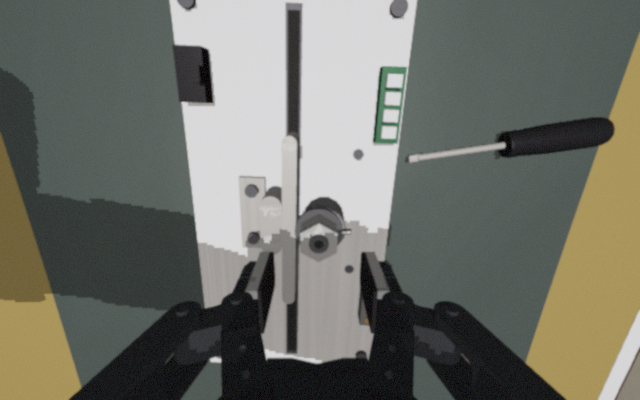

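The bolt head is at (318,243), midway between the fingers (x about 262 and 375). I'll descend on it.

servo_tool(increments=[{"offset": [1, 0, 0], "yaw": 0}, {"offset": [2, 0, 0], "yaw": 0}, {"offset": [3, 0, 0], "yaw": 0}, {"offset": [3.8, 0, 0], "yaw": 0}, {"offset": [4.2, 0, 0], "yaw": 0}, {"offset": [4.2, 0, 0], "yaw": 0}, {"offset": [4.2, 0, 0], "yaw": 0}, {"offset": [4.2, 0, 0], "yaw": 0}])

```text
clock: 12.7
tcp_pos: [0.5774, -0.0437, 0.099]
orientation: [0.507, 0.493, 0.506, -0.493]
wrist_force: [-0.4, -0.3, 0.3]
finger_gap: 0.0466
```

```bash
python3 - <<'E'
from h import *
z=load('w9')
a,b=at_z(z,294,8,.06),at_z(z,291.5,348,.06); print('slot',a,b,np.degrees(np.arctan2(a[0]-b[0],a[1]-b[1])))
snap('wrist','w10');st()
E
```

```text
slot [0.55812419 0.09942624 0.06      ] [ 0.55663938 -0.18276036  0.06      ] 0.3014773038905862
t 12.75 p [ 0.5774 -0.0436  0.099 ] F [-0.4 -0.2  0.5] T [ 0.01 -0.04 -0.03] gap 0.0467 q [-0.214  0.391 -0.175  1.003 -0.     1.33 ]
x [ 1.1e-03 -3.0e-04 -1.0e+00] y [0.9996 0.0266 0.0011] z [ 2.660e-02 -9.996e-01  4.000e-04] yawY 1.53
```

View pics/w10.png

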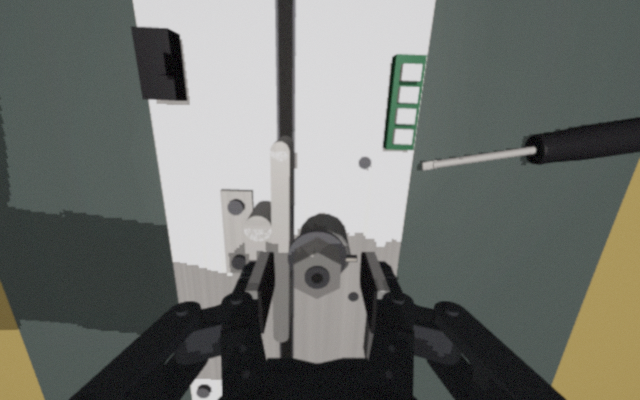

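servo_tool(increments=[{"offset": [0.15, 0, 0], "yaw": 0}, {"offset": [0.15, 0, 0], "yaw": 0}, {"offset": [0.15, 0, 0], "yaw": 0}, {"offset": [0.15, 0, 0], "yaw": 0}, {"offset": [0.15, 0, 0], "yaw": 0}, {"offset": [0.15, 0, 0], "yaw": 0}, {"offset": [0.15, 0, 0], "yaw": 0}, {"offset": [0.15, 0, 0], "yaw": 0}], claw=0, force=60)

```text
clock: 13.55
tcp_pos: [0.5773, -0.0436, 0.0973]
orientation: [0.507, 0.493, 0.506, -0.493]
wrist_force: [0.4, 0.1, 5.2]
finger_gap: 0.0223
```

```bash
python3 - <<'E'
from h import *
st()
E
```

```text
t 13.55 p [ 0.5773 -0.0436  0.0973] F [0.4 0.1 5.2] T [ 0.08  0.03 -0.09] gap 0.0223 q [-0.214  0.392 -0.178  1.     0.     1.33 ]
x [ 7.e-04 -2.e-04 -1.e+00] y [9.996e-01 2.660e-02 7.000e-04] z [ 2.660e-02 -9.996e-01  2.000e-04] yawY 1.53
```

servo_tool(increments=[{"offset": [-0.07, 0, 0], "yaw": 4}, {"offset": [-0.1, 0, 0], "yaw": 11}, {"offset": [-0.1, 0, 0], "yaw": 18}, {"offset": [-0.1, 0, 0], "yaw": 25}, {"offset": [-0.1, 0, 0], "yaw": 32}, {"offset": [-0.1, 0, 0], "yaw": 39}, {"offset": [-0.1, 0, 0], "yaw": 45}, {"offset": [-0.1, 0, 0], "yaw": 48}])

```text
clock: 14.35
tcp_pos: [0.5771, -0.0435, 0.0974]
orientation: [-0.261, -0.657, -0.261, 0.657]
wrist_force: [1.7, 0.5, -0.4]
finger_gap: 0.0222
```

```bash
python3 - <<'E'
from h import *
st()
E
```

```text
t 14.35 p [ 0.5771 -0.0435  0.0974] F [ 1.7  0.5 -0.4] T [ 0.05 -0.31  0.19] gap 0.0222 q [-0.214  0.393 -0.177  1.001 -0.     2.171]
x [-3.e-04 -0.e+00 -1.e+00] y [ 6.868e-01 -7.268e-01 -2.000e-04] z [-7.268e-01 -6.868e-01  2.000e-04] yawY -46.62
```

Turning as planned: torque is 0.19 N m, matching the bolt's friction, and the gap hasn't changed. I'll turn the remaining 39 degrees.

servo_tool(increments=[{"offset": [0, 0, 0], "yaw": 6}, {"offset": [0, 0, 0], "yaw": 13}, {"offset": [0, 0, 0], "yaw": 20}, {"offset": [0, 0, 0], "yaw": 27}, {"offset": [0, 0, 0], "yaw": 33}, {"offset": [0, 0, 0], "yaw": 37}, {"offset": [0, 0, 0], "yaw": 39}, {"offset": [0, 0, 0], "yaw": 39}])

```text
clock: 15.15
tcp_pos: [0.577, -0.0433, 0.0974]
orientation: [-0.028, -0.706, -0.028, 0.707]
wrist_force: [1.3, 1.1, -1.5]
finger_gap: 0.0224
```

```bash
python3 - <<'E'
from h import *
st(); snap('wrist','w11'); snap('scene','s11'); snap('side','d11')
for n,(a,b,c,d) in dict(s11=(180,250,280,370),d11=(180,260,285,375)).items():
    z=load(n); cv2.imwrite(f'pics/{n}c.png',cv2.resize(z['p'][a:b,c:d,::-1],None,fx=8,fy=7,interpolation=cv2.INTER_CUBIC))
E
```

```text
t 15.15 p [ 0.577  -0.0433  0.0974] F [ 1.3  1.1 -1.5] T [ 0.17 -0.35 -0.02] gap 0.0224 q [-0.214  0.393 -0.177  1.001  0.     2.848]
x [-3.e-04  3.e-04 -1.e+00] y [ 7.930e-02 -9.968e-01 -3.000e-04] z [-9.968e-01 -7.930e-02  3.000e-04] yawY -85.45
```

View pics/w11.png

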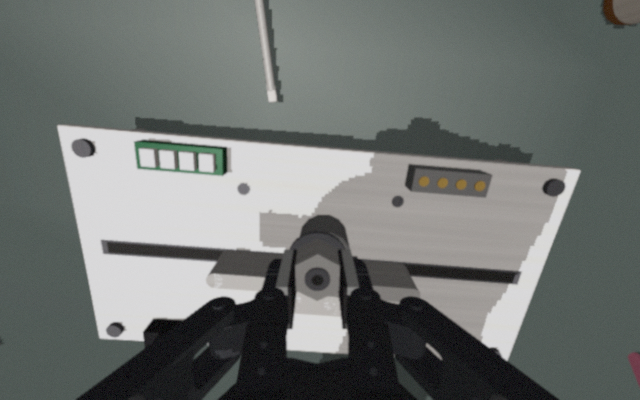

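View pics/s11c.png

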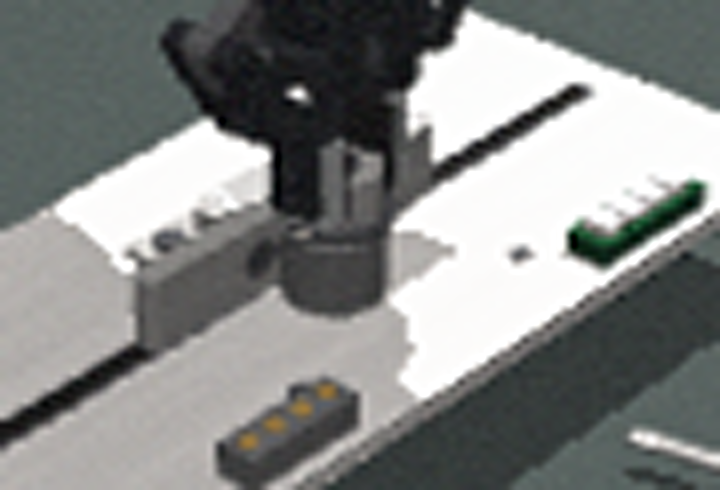

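servo_tool(increments=[{"offset": [0, 0, 0], "yaw": 0}, {"offset": [0, 0, 0], "yaw": 0}, {"offset": [0, 0, 0], "yaw": 0}, {"offset": [0, 0, 0], "yaw": 0}, {"offset": [-1, 0, 0], "yaw": 0}, {"offset": [-3, 0, 0], "yaw": 0}, {"offset": [-5, 0, 0], "yaw": 0}, {"offset": [-6, 0, 0], "yaw": 0}], claw=0.5)

```text
clock: 16.1
tcp_pos: [0.5781, -0.0438, 0.1606]
orientation: [0.028, 0.708, 0.028, -0.705]
wrist_force: [0.8, 0.3, 0.3]
finger_gap: 0.0427
```

```bash
python3 - <<'E'
from h import *
st(); snap('wrist','w12'); st(); snap('scene','s12')
z=load('w12'); cv2.imwrite('pics/c12.png',cv2.resize(z['p'][150:310,220:420,::-1],None,fx=4,fy=3.7,interpolation=cv2.INTER_CUBIC))
z=load('s12'); cv2.imwrite('pics/s12c.png',cv2.resize(z['p'][180:250,280:370,::-1],None,fx=8,fy=7,interpolation=cv2.INTER_CUBIC))
E
```

```text
t 16.1 p [ 0.5781 -0.0438  0.1606] F [0.8 0.3 0.3] T [-0.01 -0.01 -0.  ] gap 0.0427 q [-0.214  0.348 -0.079  1.14  -0.     2.849]
x [ 3.2e-03 -9.0e-04 -1.0e+00] y [ 0.0789 -0.9969  0.0011] z [-0.9969 -0.0789 -0.0031] yawY -85.47
t 16.15 p [ 0.5786 -0.0439  0.1616] F [ 1.7 -0.2  0.8] T [0.   0.   0.06] gap 0.0427 q [-0.214  0.348 -0.078  1.14  -0.     2.849]
x [ 0.0049 -0.0012 -1.    ] y [ 0.0789 -0.9969  0.0016] z [-0.9969 -0.0789 -0.0047] yawY -85.47
```

View pics/c12.png

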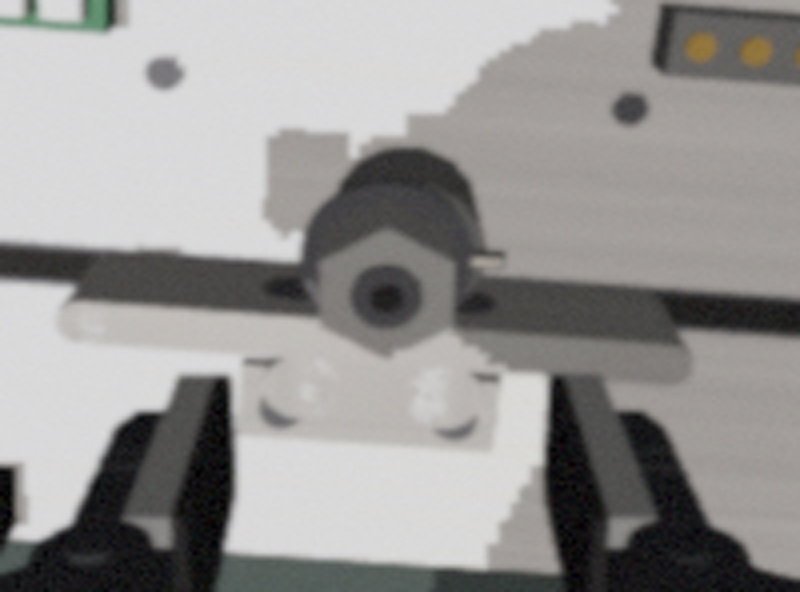

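View pics/s12c.png

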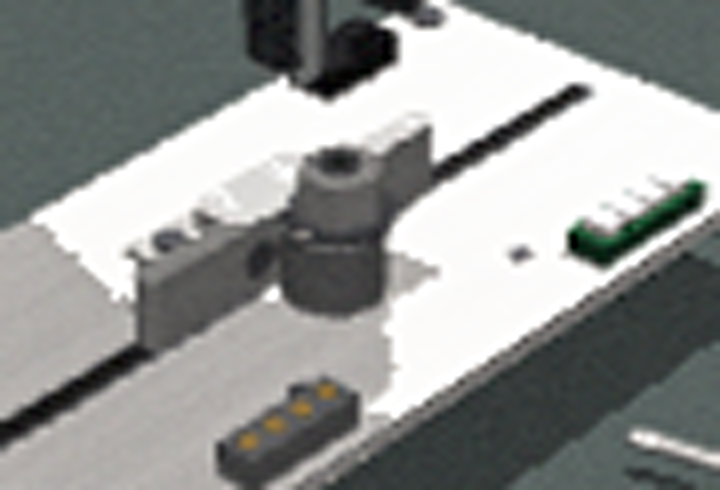

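```bash
python3 - <<'E'
from h import *
z=load('w12'); P=lambda a,b,h: at_z(z,220+a/4,150+b/3.7,h)
b=P(388,295,.112); n=P(503,262,.093); print(b,n,np.degrees(np.arctan2(n[1]-b[1],n[0]-b[0])))
V=[(388,230),(455,262),(456,325),(387,356),(322,322),(321,265)]
Q=np.array([P(x,y,.112)[:2] for x,y in V]);c=Q.mean(0);d=Q-c;print(c,np.degrees(np.arctan2(d[:,1],d[:,0])))
A,B=P(58,318,.09),P(692,362,.09); print('bar ends',A,B,np.linalg.norm(A-B),(A+B)/2,np.degrees(np.arctan2(A[0]-B[0],A[1]-B[1])))
s1,s2=P(0,262,.06),P(800,316,.06); print('slot yaw',s1,s2,np.degrees(np.arctan2(s1[0]-s2[0],s1[1]-s2[1])))
E
```

```text
[ 0.57801072 -0.04427758  0.112     ] [ 0.57894336 -0.06668339  0.093     ] -87.61644343038455
[ 0.57823319 -0.04428963] [   4.69913917  -56.03636939 -113.74298287 -176.34135415  121.09975992
   67.65591065]
bar ends [0.55756965 0.02067243 0.09      ] [ 0.55719173 -0.108163    0.09      ] 0.12883598478191133 [ 0.55738069 -0.04374528  0.09      ] 0.16806781359866405
slot yaw [0.55678332 0.0416775  0.06      ] [ 0.5569194  -0.14060855  0.06      ] -0.04277143696434616
```

servo_tool(increments=[{"offset": [0, -0.6, 0.2], "yaw": -8}, {"offset": [0, -1.2, 0.4], "yaw": -16}, {"offset": [0, -1.8, 0.6], "yaw": -24}, {"offset": [0, -2.4, 0.9], "yaw": -32}, {"offset": [0, -3.0, 1.1], "yaw": -40}, {"offset": [0, -3.6, 1.3], "yaw": -48}, {"offset": [0, -4.2, 1.5], "yaw": -56}, {"offset": [0, -4.7, 1.68], "yaw": -64}], claw=0.4)

```text
clock: 17.0
tcp_pos: [0.5558, 0.0024, 0.1569]
orientation: [-0.399, -0.583, -0.4, 0.584]
wrist_force: [0.5, 0.4, -0.9]
finger_gap: 0.0341
```

servo_tool(increments=[{"offset": [0, 0, 0], "yaw": -8}, {"offset": [0, 0, 0], "yaw": -15}, {"offset": [0, 0, 0], "yaw": -20}, {"offset": [0.5, 0, 0], "yaw": -21.2}, {"offset": [1.5, 0, 0], "yaw": -21.2}, {"offset": [2.0, 0, 0], "yaw": -21.2}, {"offset": [2.0, 0, 0], "yaw": -21.2}, {"offset": [2.0, 0, 0], "yaw": -21.2}])

```text
clock: 17.8
tcp_pos: [0.5563, 0.002, 0.1376]
orientation: [-0.498, -0.501, -0.499, 0.502]
wrist_force: [-0.1, -1.5, 0.6]
finger_gap: 0.0342
```

```bash
python3 - <<'E'
from h import *
st(); snap('wrist','w13'); st(); snap('side','d13')
E
```

```text
t 17.8 p [0.5563 0.002  0.1376] F [-0.1 -1.5  0.6] T [ 0.01  0.02 -0.05] gap 0.0342 q [-0.141  0.323 -0.175  1.074 -0.     1.435]
x [-8.e-04 -0.e+00 -1.e+00] y [ 1.0e+00 -5.4e-03 -8.0e-04] z [-0.0054 -1.      0.    ] yawY -0.31
t 17.85 p [0.5566 0.002  0.1379] F [ 1.  -0.4  0.1] T [-0.01  0.01 -0.01] gap 0.0342 q [-0.141  0.323 -0.174  1.074 -0.     1.435]
x [-1.e-04 -1.e-04 -1.e+00] y [ 1.0e+00 -5.2e-03 -1.0e-04] z [-5.2e-03 -1.0e+00  1.0e-04] yawY -0.3
```

View pics/w13.png

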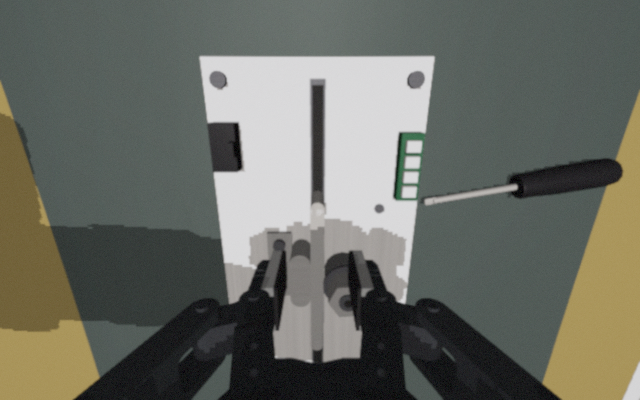

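servo_tool(increments=[{"offset": [1.5, 0, 0], "yaw": 0}, {"offset": [3, 0, 0], "yaw": 0}, {"offset": [4.5, 0, 0], "yaw": 0}, {"offset": [6, 0, 0], "yaw": 0}, {"offset": [6.8, 0, 0], "yaw": 0}, {"offset": [7.0, 0, 0], "yaw": 0}, {"offset": [7.0, 0, 0], "yaw": 0}, {"offset": [7.0, 0, 0], "yaw": 0}])

```text
clock: 18.7
tcp_pos: [0.5572, 0.0019, 0.0688]
orientation: [0.499, 0.501, 0.498, -0.501]
wrist_force: [0.5, 0.3, -0.0]
finger_gap: 0.0338
```

```bash
python3 - <<'E'
from h import *
st(); snap('wrist','w14'); st()
z=load('w14'); cv2.imwrite('pics/c14.png',cv2.resize(z['p'][150:350,220:420,::-1],None,fx=3.5,fy=3,interpolation=cv2.INTER_CUBIC))
E
```

```text
t 18.7 p [0.5572 0.0019 0.0688] F [ 0.5  0.3 -0. ] T [0.02 0.06 0.02] gap 0.0338 q [-0.141  0.38  -0.275  0.915 -0.     1.435]
x [ 1.3e-03 -3.0e-04 -1.0e+00] y [ 1.     -0.0048  0.0013] z [-4.8e-03 -1.0e+00  3.0e-04] yawY -0.27
t 18.75 p [0.5572 0.0019 0.0688] F [-0.2  0.6 -0.2] T [ 0.01  0.01 -0.  ] gap 0.0343 q [-0.141  0.38  -0.275  0.915 -0.     1.435]
x [ 1.5e-03 -3.0e-04 -1.0e+00] y [ 1.     -0.0048  0.0015] z [-4.8e-03 -1.0e+00  3.0e-04] yawY -0.28
```

View pics/c14.png

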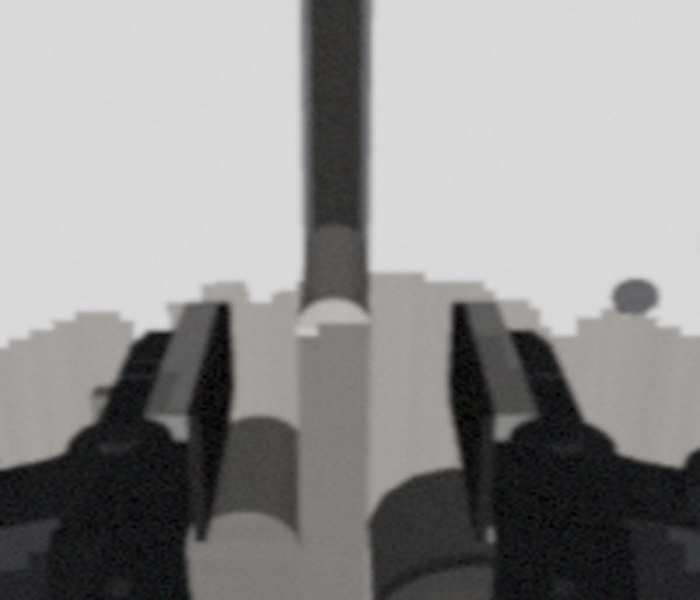

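servo_tool(increments=[{"offset": [0.1, -0.04, 0], "yaw": 0}, {"offset": [0.2, -0.07, 0], "yaw": 0}, {"offset": [0.2, -0.07, 0], "yaw": 0}, {"offset": [0.2, -0.07, 0], "yaw": 0}, {"offset": [0.2, -0.07, 0], "yaw": 0}, {"offset": [0.2, -0.07, 0], "yaw": 0}, {"offset": [0.2, -0.07, 0], "yaw": 0}, {"offset": [0.2, -0.07, 0], "yaw": 0}])

```text
clock: 19.55
tcp_pos: [0.5559, 0.002, 0.066]
orientation: [-0.499, -0.501, -0.499, 0.501]
wrist_force: [0.1, 0.0, 0.7]
finger_gap: 0.0344
```

```bash
python3 - <<'E'
from h import *
st()
E
```

```text
t 19.55 p [0.5559 0.002  0.066 ] F [0.1 0.  0.7] T [-0.02  0.   -0.  ] gap 0.0344 q [-0.141  0.381 -0.281  0.909 -0.     1.435]
x [ 0.e+00 -1.e-04 -1.e+00] y [ 1.     -0.0048  0.    ] z [-4.8e-03 -1.0e+00  1.0e-04] yawY -0.27
```

servo_tool(increments=[{"offset": [-0.02, 0.04, 0], "yaw": 0}, {"offset": [-0.02, 0.04, 0], "yaw": 0}, {"offset": [-0.02, 0.04, 0], "yaw": 0}, {"offset": [-0.02, 0.04, 0], "yaw": 0}, {"offset": [-0.02, 0.04, 0], "yaw": 0}, {"offset": [-0.02, 0.04, 0], "yaw": 0}, {"offset": [-0.02, 0.04, 0], "yaw": 0}, {"offset": [-0.02, 0.04, 0], "yaw": 0}], claw=0, force=20)

```text
clock: 20.35
tcp_pos: [0.5564, 0.002, 0.0663]
orientation: [0.499, 0.501, 0.499, -0.501]
wrist_force: [0.0, -0.6, 1.3]
finger_gap: 0.0099
```

```bash
python3 - <<'E'
from h import *
st()
E
```

```text
t 20.35 p [0.5564 0.002  0.0663] F [ 0.  -0.6  1.3] T [ 0.   -0.01 -0.  ] gap 0.0099 q [-0.141  0.382 -0.279  0.91  -0.     1.435]
x [ 3.e-04 -1.e-04 -1.e+00] y [ 1.0e+00 -4.7e-03  3.0e-04] z [-4.7e-03 -1.0e+00  1.0e-04] yawY -0.27
```

servo_tool(increments=[{"offset": [0, 0, -0.3], "yaw": 0}, {"offset": [0, 0, -0.9], "yaw": 0}, {"offset": [0, 0, -1.5], "yaw": 0}, {"offset": [0, 0, -2.1], "yaw": 0}, {"offset": [0, 0, -2.8], "yaw": 0}, {"offset": [0, 0, -3.4], "yaw": 0}, {"offset": [0, 0, -4.0], "yaw": 0}, {"offset": [0, 0, -4.5], "yaw": 0}], force=30)

```text
clock: 21.15
tcp_pos: [0.5566, 0.0475, 0.0663]
orientation: [-0.499, -0.501, -0.499, 0.501]
wrist_force: [-0.6, -3.1, 3.3]
finger_gap: 0.0092
```

```bash
python3 - <<'E'
from h import *
st()
E
```

```text
t 21.15 p [0.5566 0.0475 0.0663] F [-0.6 -3.1  3.3] T [-0.61  0.02  0.04] gap 0.0092 q [-0.058  0.385 -0.273  0.912 -0.     1.517]
x [ 3.e-04 -4.e-04 -1.e+00] y [ 1.0e+00 -4.5e-03  3.0e-04] z [-4.5e-03 -1.0e+00  4.0e-04] yawY -0.26
```

The bar is sliding freely, with only friction-sized force. I'll draw it on another 7 cm.

servo_tool(increments=[{"offset": [0, 0, -0.8], "yaw": 0}, {"offset": [0, 0, -1.7], "yaw": 0}, {"offset": [0, 0, -2.6], "yaw": 0}, {"offset": [0, 0, -3.5], "yaw": 0}, {"offset": [0, 0, -4.5], "yaw": 0}, {"offset": [0, 0, -5.5], "yaw": 0}, {"offset": [0, 0, -6.4], "yaw": 0}, {"offset": [0, 0, -7], "yaw": 0}], force=50)

```text
clock: 21.95
tcp_pos: [0.5568, 0.1179, 0.0663]
orientation: [-0.499, -0.501, -0.499, 0.501]
wrist_force: [0.2, -5.8, 4.3]
finger_gap: 0.009
```

```bash
python3 - <<'E'
from h import *
st(); snap('scene','s15'); snap('side','d15')
for n,(a,b,c,d) in dict(s15=(160,260,260,400),d15=(160,280,270,390)).items():
    z=load(n); cv2.imwrite(f'pics/{n}c.png',cv2.resize(z['p'][a:b,c:d,::-1],None,fx=5,fy=5,interpolation=cv2.INTER_CUBIC))
E
```

```text
t 21.95 p [0.5568 0.1179 0.0663] F [ 0.2 -5.8  4.3] T [-1.    0.    0.01] gap 0.009 q [ 6.800e-02  4.030e-01 -2.450e-01  9.220e-01 -1.000e-03  1.643e+00]
x [ 2.e-04 -5.e-04 -1.e+00] y [ 1.0e+00 -4.2e-03  2.0e-04] z [-4.2e-03 -1.0e+00  5.0e-04] yawY -0.24
```

View pics/s15c.png

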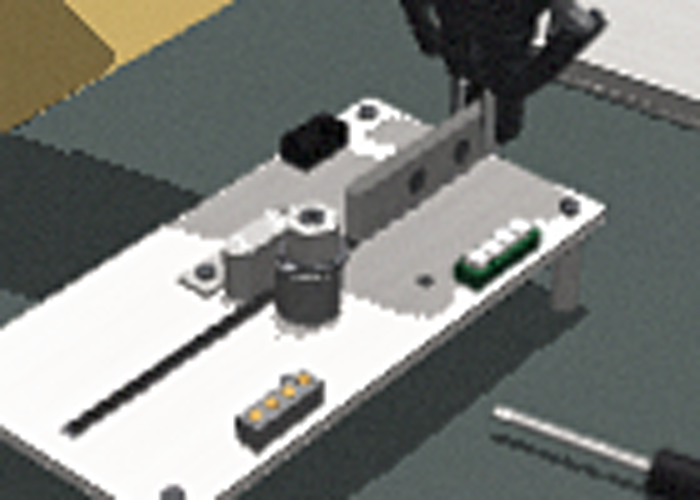

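View pics/d15c.png

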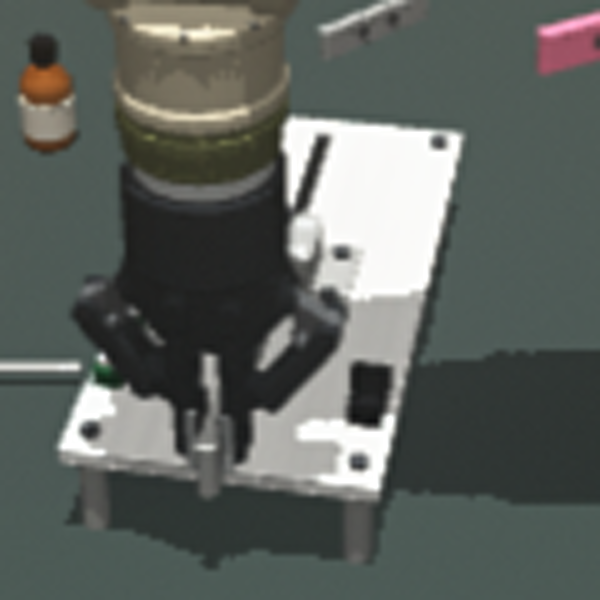

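servo_tool(increments=[{"offset": [-1, 0, 0], "yaw": 0}, {"offset": [-3, 0, 0], "yaw": 0}, {"offset": [-5.5, 0, 0], "yaw": 0}, {"offset": [-8, 0, -1], "yaw": -6}, {"offset": [-10, -0.5, -4], "yaw": -14}, {"offset": [-10, -1.5, -7], "yaw": -22}, {"offset": [-10, -2.5, -10], "yaw": -30}, {"offset": [-10, -3, -11], "yaw": -35}], force=60)

```text
clock: 22.85
tcp_pos: [0.5253, 0.2304, 0.166]
orientation: [0.627, 0.326, 0.629, -0.325]
wrist_force: [0.2, 0.1, -1.6]
finger_gap: 0.0087
```

```bash
python3 - <<'E'
from h import *
st(); snap('wrist','w16'); st()
E
```

```text
t 22.85 p [0.5253 0.2304 0.166 ] F [ 0.2  0.1 -1.6] T [0.05 0.01 0.01] gap 0.0087 q [ 0.272  0.338 -0.081  1.154  0.002  1.229]
x [-0.0023  0.0019 -1.    ] y [ 8.174e-01  5.761e-01 -7.000e-04] z [ 0.5761 -0.8174 -0.0029] yawY 35.17
t 22.9 p [0.5247 0.2308 0.1658] F [-0.4  0.8 -1.3] T [ 0.11  0.11 -0.03] gap 0.0088 q [ 0.273  0.338 -0.081  1.154  0.003  1.227]
x [-0.0029  0.0021 -1.    ] y [ 0.8157  0.5785 -0.0012] z [ 0.5785 -0.8157 -0.0034] yawY 35.35
```

View pics/w16.png

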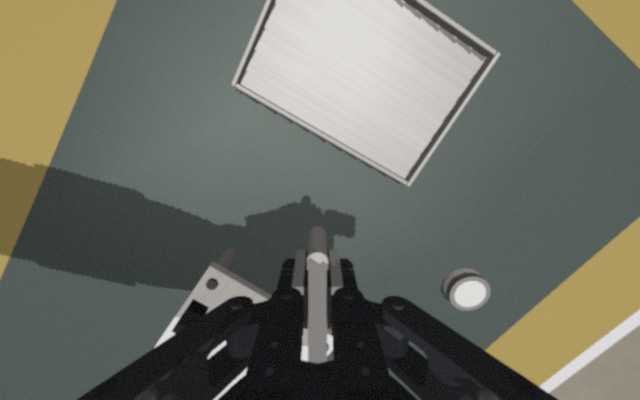

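```bash
python3 - <<'E'
from h import *
z=load('w16')
P=np.array([at_z(z,*q,.02)[:2] for q in((234,85),(408,185),(499,54))]); print(P,np.linalg.norm(P[0]-P[1]),np.linalg.norm(P[2]-P[1]))
c=(P[0]+P[2])/2; u=(P[1]-P[0])/np.linalg.norm(P[1]-P[0]); print('c',c,'yaw',np.degrees(np.arctan2(u[1],u[0])))
t=c-.045*u; print(t, off([t[0],t[1],.09]))
E
```

```text
[[0.40606507 0.2684184 ]
 [0.59904126 0.28866317]
 [0.58538553 0.42533045]] 0.19403520751833608 0.13734782684480182
c [0.4957253  0.34687443] yaw 5.988884525062052
[0.4509709  0.34217933] [  7.63   0.44 -13.32]
```

servo_tool(increments=[{"offset": [0, 0, -2], "yaw": -8}, {"offset": [0, 0.1, -4], "yaw": -16}, {"offset": [0, 0.1, -6], "yaw": -24}, {"offset": [0.5, 0.1, -8], "yaw": -32}, {"offset": [1.5, 0.2, -10], "yaw": -40}, {"offset": [3, 0.2, -12], "yaw": -48}, {"offset": [5, 0.2, -13.5], "yaw": -56}, {"offset": [6.6, 0.2, -14.1], "yaw": -61.5}])

```text
clock: 23.7
tcp_pos: [0.4467, 0.345, 0.0989]
orientation: [0.705, -0.04, 0.707, 0.04]
wrist_force: [-0.7, -0.4, -1.6]
finger_gap: 0.0091
```

servo_tool(increments=[{"offset": [0, 0, 0], "yaw": 0}, {"offset": [1, 0, 0], "yaw": 0}, {"offset": [2, 0, 0], "yaw": 0}, {"offset": [3, 0, 0], "yaw": 0}, {"offset": [4, 0, 0], "yaw": 0}, {"offset": [4.5, 0, 0], "yaw": 0}, {"offset": [5, 0, 0], "yaw": 0}, {"offset": [5, 0, 0], "yaw": 0}])

```text
clock: 24.5
tcp_pos: [0.4483, 0.3439, 0.0494]
orientation: [0.706, -0.038, 0.706, 0.038]
wrist_force: [-1.0, 0.3, -0.8]
finger_gap: 0.009
```

```bash
python3 - <<'E'
from h import *
st(); snap('wrist','w17'); st(); snap('side','d17')
z=load('d17'); cv2.imwrite('pics/d17c.png',cv2.resize(z['p'][260:390,240:400,::-1],None,fx=5,fy=4.5,interpolation=cv2.INTER_CUBIC))
E
```

```text
t 24.5 p [0.4483 0.3439 0.0494] F [-1.   0.3 -0.8] T [0.01 0.07 0.05] gap 0.009 q [ 0.512  0.414 -0.276  0.882 -0.     0.404]
x [-1.e-03 -6.e-04 -1.e+00] y [-1.082e-01  9.941e-01 -5.000e-04] z [ 0.9941  0.1082 -0.001 ] yawY 96.21
t 24.55 p [0.4486 0.3441 0.0499] F [ 0.2 -0.3 -1.8] T [ 0.02  0.08 -0.01] gap 0.0086 q [ 0.512  0.414 -0.275  0.882 -0.     0.404]
x [-4.e-04 -3.e-04 -1.e+00] y [-1.083e-01  9.941e-01 -3.000e-04] z [ 9.941e-01  1.083e-01 -4.000e-04] yawY 96.22
```

View pics/d17c.png

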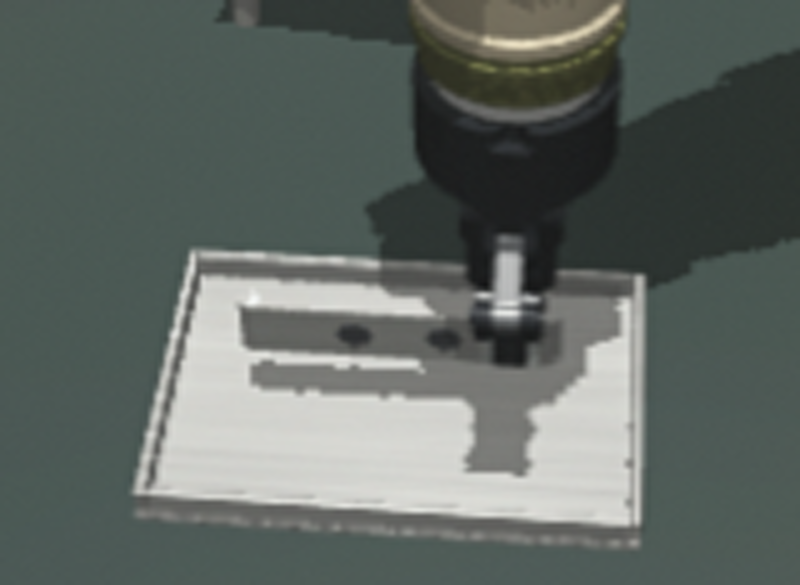

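View pics/w17.png

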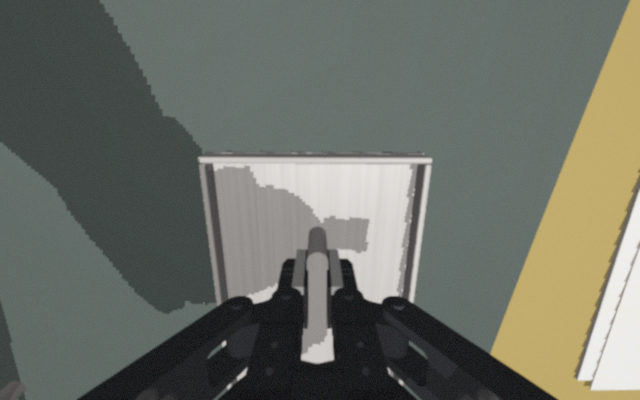

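The bar hangs inside the tray outline, with its axis at x about 318 between walls at about 210 and 420. I'll lower it.

servo_tool(increments=[{"offset": [1, 0, 0], "yaw": 0}, {"offset": [2, 0, 0], "yaw": 0}, {"offset": [2.8, 0, 0], "yaw": 0}, {"offset": [3.3, 0, 0], "yaw": 0}, {"offset": [3.6, 0, 0], "yaw": 0}, {"offset": [3.75, 0, 0], "yaw": 0}, {"offset": [3.8, 0, 0], "yaw": 0}, {"offset": [3.8, 0, 0], "yaw": 0}])

```text
clock: 25.4
tcp_pos: [0.4488, 0.3442, 0.0123]
orientation: [0.706, -0.038, 0.706, 0.038]
wrist_force: [0.3, 0.8, -1.5]
finger_gap: 0.0091
```

```bash
python3 - <<'E'
from h import *
st()
E
```

```text
t 25.4 p [0.4488 0.3442 0.0123] F [ 0.3  0.8 -1.5] T [ 0.01  0.   -0.01] gap 0.0091 q [ 0.512  0.455 -0.318  0.798 -0.     0.404]
x [ 4.e-04  1.e-04 -1.e+00] y [-1.085e-01  9.941e-01  1.000e-04] z [9.941e-01 1.085e-01 4.000e-04] yawY 96.23
```

servo_tool(increments=[{"offset": [0.05, 0, 0], "yaw": 0}, {"offset": [0.1, 0, 0], "yaw": 0}, {"offset": [0.15, 0, 0], "yaw": 0}, {"offset": [0.2, 0, 0], "yaw": 0}, {"offset": [0.22, 0, 0], "yaw": 0}, {"offset": [0.22, 0, 0], "yaw": 0}, {"offset": [0.22, 0, 0], "yaw": 0}, {"offset": [0.22, 0, 0], "yaw": 0}])

```text
clock: 26.2
tcp_pos: [0.4487, 0.3442, 0.0104]
orientation: [0.706, -0.038, 0.706, 0.038]
wrist_force: [-1.5, -1.1, 5.4]
finger_gap: 0.0089
```

```bash
python3 - <<'E'
from h import *
st()
E
```

```text
t 26.2 p [0.4487 0.3442 0.0104] F [-1.5 -1.1  5.4] T [-0.18  0.4   0.01] gap 0.0089 q [ 0.512  0.457 -0.32   0.794 -0.     0.404]
x [ 3.e-04  0.e+00 -1.e+00] y [-0.1085  0.9941  0.    ] z [9.941e-01 1.085e-01 3.000e-04] yawY 96.23
```

The bar is on the tray floor: Fz is 5.4 N at TCP height 0.0104, where I expected 0.0105. I'll release it and rise.

servo_tool(increments=[{"offset": [-0.05, 0, 0], "yaw": 0}, {"offset": [-0.05, 0, 0], "yaw": 0}, {"offset": [-0.05, 0, 0], "yaw": 0}, {"offset": [-0.05, 0, 0], "yaw": 0}, {"offset": [-0.05, 0, 0], "yaw": 0}, {"offset": [-0.05, 0, 0], "yaw": 0}, {"offset": [-0.05, 0, 0], "yaw": 0}, {"offset": [-0.05, 0, 0], "yaw": 0}], claw=0.35)

```text
clock: 27.0
tcp_pos: [0.4487, 0.3441, 0.0104]
orientation: [0.706, -0.038, 0.706, 0.038]
wrist_force: [-0.4, 0.4, 0.8]
finger_gap: 0.0295
```

servo_tool(increments=[{"offset": [-1, 0, 0], "yaw": 0}, {"offset": [-2.5, 0, 0], "yaw": 0}, {"offset": [-5, 0, 0], "yaw": 0}, {"offset": [-8, 0, 0], "yaw": 0}, {"offset": [-11, 0, 0], "yaw": 0}, {"offset": [-14, 0, 0], "yaw": 0}, {"offset": [-16, 0, 0], "yaw": 0}, {"offset": [-16, 0, 0], "yaw": 0}])

```text
clock: 27.8
tcp_pos: [0.4506, 0.3453, 0.1747]
orientation: [0.708, -0.037, 0.704, 0.04]
wrist_force: [1.0, 0.4, 0.5]
finger_gap: 0.03
```

```bash
python3 - <<'E'
from h import *
st(); snap('wrist','w18'); snap('side','d18'); snap('scene','s18')
z=load('s18'); cv2.imwrite('pics/s18c.png',cv2.resize(z['p'][130:250,250:450,::-1],None,fx=4,fy=4,interpolation=cv2.INTER_CUBIC))
E
```

```text
t 27.8 p [0.4506 0.3453 0.1747] F [1.  0.4 0.5] T [ 0.07 -0.07 -0.04] gap 0.03 q [ 0.512  0.315 -0.091  1.157 -0.     0.404]
x [ 0.0063  0.0034 -1.    ] y [-0.1085  0.9941  0.0027] z [0.9941 0.1085 0.0066] yawY 96.23
```

View pics/d18.png

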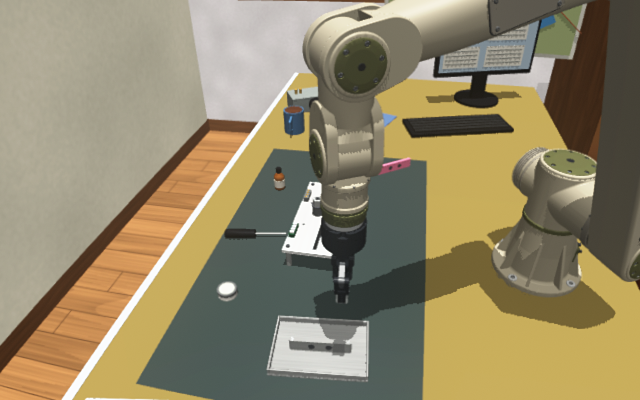

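View pics/s18c.png

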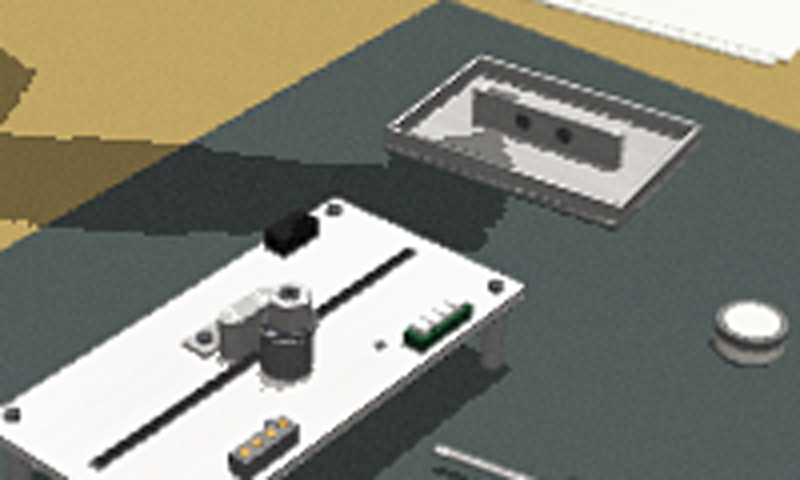

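View pics/w18.png

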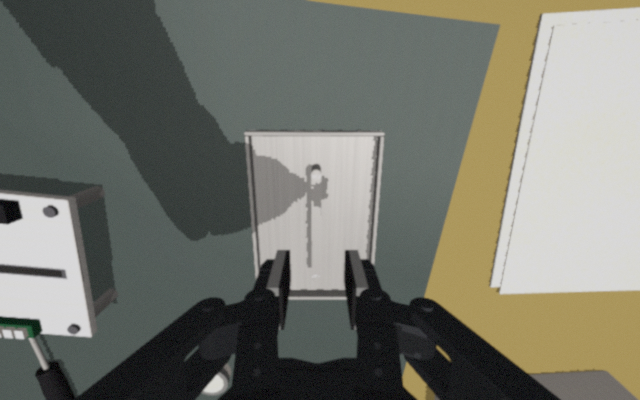

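servo_tool(increments=[{"offset": [0, 0, 0], "yaw": 0}, {"offset": [0, 0, 0], "yaw": 0}, {"offset": [0, 0, 0], "yaw": 0}, {"offset": [0, 0, 0], "yaw": 0}, {"offset": [0, 0, 0], "yaw": 0}, {"offset": [0, 0, 0], "yaw": 0}, {"offset": [0, 0, 0], "yaw": 0}, {"offset": [0, 0, 0], "yaw": 0}])

```text
clock: 28.75
tcp_pos: [0.4487, 0.3442, 0.1705]
orientation: [0.706, -0.038, 0.706, 0.038]
wrist_force: [-0.3, 1.0, 0.6]
finger_gap: 0.0296
```

```bash
python3 - <<'E'
from h import *
st(); print(env.hand_in())
E
```

```text
t 28.75 p [0.4487 0.3442 0.1705] F [-0.3  1.   0.6] T [0.   0.01 0.01] gap 0.0296 q [ 0.512  0.319 -0.096  1.155 -0.     0.404]
x [ 1.e-04 -1.e-04 -1.e+00] y [-1.085e-01  9.941e-01 -1.000e-04] z [9.941e-01 1.085e-01 1.000e-04] yawY 96.23
the job is handed in; nothing more can be done
None
```

I carried out every step in order and handed the job in at 28.8 s; no verdict was reported.

- **Bar in:** I gripped the longer grey bar, stood it on the deck at the feed end and slid it in until it was centred. I eased it against the rail to find the zero position, backed it off about 0.5 mm and let go.
- **Bolt:** I turned it 87° clockwise, then let go. The gripper angle and the hex corners both put it at about 1.48 rad, which is about 0.95 mm of play. The nib by itself read about 2° further on, still within limits.
- **Bar out:** I took it by the other end with no sideways force on it. It drew out to the left with only friction of about 3 to 6 N, until it was clear of roller and rail.
- **Tray:** I lowered it until it touched the floor (about 5 N), released it and raised the arm clear.

The last pictures show the bar standing upright in the tray, and the cassette, screwdriver and vial look unmoved. I did not measure the nib again after drawing the bar out. The low forces and the final picture suggest the setting held. My camera readings ran about 1.5 mm off the arm's in x, so for the fine fits I used the rail contact and the force readings instead.

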